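Load pots and cartridges into a pipetting workstation and slide them under its arm

TASK

Load the pipetting workstation: stand every round pot in the pot carrier (the one with the near-square pockets) and every oblong cartridge in the cartridge carrier, each upright in a pocket of its own, drawing a carrier out from under the beam first if it stands there, and push both carriers along their lanes under the low cross beam until they are fully home against the back stop. When both loaded carriers are home, and not before, press the start button all the way down and let it come up again. Leave the reagent bottle, the tip box and the timer where they are.

Things in the scene. Friction and masses are not known exactly. Their poses are not given: they have to be found in the camera images.
- deck: Two-lane pipetting workstation, fixed to the bench. Origin on the bench under the middle of its cross beam; x points away from the robot along the lanes, z up. White deck plate x -285 to +90 mm, 270 mm wide, top 12 mm above the bench. Two lanes along x, centred at y = +60 and -60 mm, open from above before x = -58 mm. A carrier against the back stop (fully home) has its origin at x = 0
- deck_beam (a point): Middle of the underside of the low cross beam over both lanes, 61 mm above the bench (deck x = 0). Beam x -30 to +30 mm, top 111 mm up, start button on it. Its posts leave an opening 76 mm wide in each lane (a carrier and 3 mm each side), with flared lead-ins 16 mm high at x -58 to -30. Pipetting head on the far side between the lanes, x 35 to 75, up to 176 mm
- lane_left_home (a point): Point on the deck plate (12 mm above the bench) under a carrier's centre when it is fully home in the lane at deck y = +60 mm; axes as the deck. The back stop, 18 mm high, begins 71 mm beyond it
- lane_right_home (a point): The same point in the lane at deck y = -60 mm
- pot_carrier: Loose grey plastic carrier for round pots, about 0.2 kg, in either lane, before the beam or part-way under it. 142 mm long (x, pointing to the beam), 70 mm wide; origin at the centre of its underside. Three near-square pockets 43 mm (x) by 45 mm (y) at x = -46, 0, +46 mm, y = 0; pocket floor 4 mm, pocket walls up to 12 mm above the underside. An upright grip bar at its near end
- pot_carrier_grip (a point): Point in the pot carrier's grip bar, to hold it by: on its centre line, x = -96 mm, 24 mm above the underside. The bar is 12 mm thick (y), reaches from x = -112 to -70 mm and from the underside up to 36 mm
- cartridge_carrier: Loose grey plastic carrier for cartridges, in the other lane, before the beam or part-way under it. Same outside size, axes, pocket centres and wall heights as the pot carrier, but its three pockets are oblong: 43 mm (x) by 62 mm (y)
- cartridge_carrier_grip (a point): Point in the cartridge carrier's grip bar, same bar and place as on the pot carrier
- start (a joint): Start button of the workstation, travel in m: 0 is up, 0.006 fully down; a spring returns it, fully down takes 5 N
- start_top (a point): Centre of the top of the start button, a white button 24 mm across on top of the cross beam, midway between the lanes (deck x = -10 mm, y = 0), just before the pipetting head; pressed straight down
- pot1_center (a point): Round white plastic pot, capped, with a small grey septum in the cap, 34 mm across, 40 mm tall, about 45 g, upright on the bench at either side of the deck (may be absent). Point at its centre, half-way up; z is its own upright axis
- pot2_center (a point): Round white plastic pot, capped, with a small grey septum in the cap, 34 mm across, 40 mm tall, about 45 g, upright on the bench at either side of the deck (may be absent). Point at its centre, half-way up; z is its own upright axis
- pot3_center (a point): Round white plastic pot, capped, with a small grey septum in the cap, 34 mm across, 40 mm tall, about 45 g, upright on the bench at either side of the deck (may be absent). Point at its centre, half-way up; z is its own upright axis
- cartridge1_center (a point): White plastic reagent cartridge, an oblong block 28 mm (x) by 50 mm (y) and 40 mm tall, about 60 g, three round ports along its top, on the bench at either side of the deck (may be absent). Point at its centre, half-way up; z is its upright axis. Stands in its pocket with its long side across the carrier
- cartridge2_center (a point): White plastic reagent cartridge, an oblong block 28 mm (x) by 50 mm (y) and 40 mm tall, about 60 g, three round ports along its top, on the bench at either side of the deck (may be absent). Point at its centre, half-way up; z is its upright axis. Stands in its pocket with its long side across the carrier
- cartridge3_center (a point): White plastic reagent cartridge, an oblong block 28 mm (x) by 50 mm (y) and 40 mm tall, about 60 g, three round ports along its top, on the bench at either side of the deck (may be absent). Point at its centre, half-way up; z is its upright axis. Stands in its pocket with its long side across the carrier
- reagent_bottle: Bystander: glass reagent bottle with screw cap, 70 mm across, about 140 mm tall, on the left of the bench; origin at the centre of its underside
- tip_box: Bystander: closed pipette-tip box, 82 x 122 x 68 mm, on the right of the bench; origin at the centre of its underside
- timer: Bystander: small flat bench timer, 65 x 65 x 16 mm, on the right, near the robot; origin at the centre of its underside
Not all that is in view belongs to the job. Leave any green or yellow look-alike of the part that bears pot1_center alone.

How it is judged:
On the way, in this order (a step that is already met when the one before it is completed fails the run):
1. one of the carriers is fully home under the beam with all its own containers standing in it (((x of pot_carrier in the frame of deck between -0.006 and 0.004 m and height (world z) of pot_carrier between 0.009 and 0.016 m and angle between pot_carrier's own z axis and vertical below 0.05 rad and (y of pot_carrier in the frame of deck between 0.054 and 0.066 m or y of pot_carrier in the frame of deck between -0.066 and -0.054 m) and (x of pot1_center in the frame of pot_carrier between -0.07 and 0.07 m and y of pot1_center in the frame of pot_carrier between -0.034 and 0.034 m and z of pot1_center in the frame of pot_carrier between 0.02 and 0.029 m and angle between pot1_center's own z axis and vertical below 0.12 rad) and (x of pot2_center in the frame of pot_carrier between -0.07 and 0.07 m and y of pot2_center in the frame of pot_carrier between -0.034 and 0.034 m and z of pot2_center in the frame of pot_carrier between 0.02 and 0.029 m and angle between pot2_center's own z axis and vertical below 0.12 rad) and (x of pot3_center in the frame of pot_carrier between -0.07 and 0.07 m and y of pot3_center in the frame of pot_carrier between -0.034 and 0.034 m and z of pot3_center in the frame of pot_carrier between 0.02 and 0.029 m and angle between pot3_center's own z axis and vertical below 0.12 rad)) or (x of cartridge_carrier in the frame of deck between -0.006 and 0.004 m and height (world z) of cartridge_carrier between 0.009 and 0.016 m and angle between cartridge_carrier's own z axis and vertical below 0.05 rad and (y of cartridge_carrier in the frame of deck between 0.054 and 0.066 m or y of cartridge_carrier in the frame of deck between -0.066 and -0.054 m) and (x of cartridge1_center in the frame of cartridge_carrier between -0.07 and 0.07 m and y of cartridge1_center in the frame of cartridge_carrier between -0.034 and 0.034 m and z of cartridge1_center in the frame of cartridge_carrier between 0.02 and 0.029 m and angle between cartridge1_center's own z axis and vertical below 0.12 rad) and (x of cartridge2_center in the frame of cartridge_carrier between -0.07 and 0.07 m and y of cartridge2_center in the frame of cartridge_carrier between -0.034 and 0.034 m and z of cartridge2_center in the frame of cartridge_carrier between 0.02 and 0.029 m and angle between cartridge2_center's own z axis and vertical below 0.12 rad) and (x of cartridge3_center in the frame of cartridge_carrier between -0.07 and 0.07 m and y of cartridge3_center in the frame of cartridge_carrier between -0.034 and 0.034 m and z of cartridge3_center in the frame of cartridge_carrier between 0.02 and 0.029 m and angle between cartridge3_center's own z axis and vertical below 0.12 rad)))), for 0.2 s.
2. both carriers are fully home, with every container standing in its own carrier (x of pot_carrier in the frame of deck between -0.006 and 0.004 m and height (world z) of pot_carrier between 0.009 and 0.016 m and angle between each of pot_carrier, cartridge_carrier's own z axis and vertical below 0.05 rad and (y of pot_carrier in the frame of deck between 0.054 and 0.066 m or y of pot_carrier in the frame of deck between -0.066 and -0.054 m) and x of pot1_center in the frame of pot_carrier between -0.07 and 0.07 m and y of pot1_center in the frame of pot_carrier between -0.034 and 0.034 m and z of pot1_center in the frame of pot_carrier between 0.02 and 0.029 m and angle between each of pot1_center, pot2_center, pot3_center, cartridge1_center, cartridge2_center, cartridge3_center's own z axis and vertical below 0.12 rad and x of pot2_center in the frame of pot_carrier between -0.07 and 0.07 m and y of pot2_center in the frame of pot_carrier between -0.034 and 0.034 m and z of pot2_center in the frame of pot_carrier between 0.02 and 0.029 m and x of pot3_center in the frame of pot_carrier between -0.07 and 0.07 m and y of pot3_center in the frame of pot_carrier between -0.034 and 0.034 m and z of pot3_center in the frame of pot_carrier between 0.02 and 0.029 m and x of cartridge_carrier in the frame of deck between -0.006 and 0.004 m and height (world z) of cartridge_carrier between 0.009 and 0.016 m and (y of cartridge_carrier in the frame of deck between 0.054 and 0.066 m or y of cartridge_carrier in the frame of deck between -0.066 and -0.054 m) and x of cartridge1_center in the frame of cartridge_carrier between -0.07 and 0.07 m and y of cartridge1_center in the frame of cartridge_carrier between -0.034 and 0.034 m and z of cartridge1_center in the frame of cartridge_carrier between 0.02 and 0.029 m and x of cartridge2_center in the frame of cartridge_carrier between -0.07 and 0.07 m and y of cartridge2_center in the frame of cartridge_carrier between -0.034 and 0.034 m and z of cartridge2_center in the frame of cartridge_carrier between 0.02 and 0.029 m and x of cartridge3_center in the frame of cartridge_carrier between -0.07 and 0.07 m and y of cartridge3_center in the frame of cartridge_carrier between -0.034 and 0.034 m and z of cartridge3_center in the frame of cartridge_carrier between 0.02 and 0.029 m), for 0.2 s.
3. the start button is pressed down (value of joint start above 0.0045 m), for 0.05 s.
At the end, for the whole second after the job is handed in: Both carriers lie flat in their lanes, against the back stop to within 6 mm; every pot stands in the pot carrier and every cartridge in the cartridge carrier, upright (within 7 degrees) and down on the pocket floor (within about 4 mm); the start button is up again, and everything is at rest (all of step 2 and value of joint start below 0.002 m and linear speed of each of pot1, pot2, pot3, cartridge1, cartridge2, cartridge3, pot_carrier, cartridge_carrier below 0.02 m/s); the robot touches nothing.
It fails at once if the start button is pressed while a carrier is still out (over 6 cm from home) (value of joint start above 0.004 m and x of any of pot_carrier, cartridge_carrier in the frame of deck below -0.06 m).
It fails at once if a bystander (reagent bottle, tip box or timer) is moved by more than 3 cm or knocked over (distance of any of reagent_bottle, tip_box, timer from where it was at the start of the episode above 0.03 m or angle between any of reagent_bottle, tip_box, timer's own z axis and vertical above 0.5 rad).
Of pot1, pot2, pot3 only 2 to 3 are there at a start; the rules pass over those that are not, and their reading is None.
Of cartridge1, cartridge2, cartridge3 only 2 to 3 are there at a start; the rules pass over those that are not, and their reading is None.
At some moment in a run one of pot_carrier, cartridge_carrier may be knocked a few centimetres aside while the robot is not near it.
Once in a run the grip may slacken for a moment while it holds something.
It also fails if it takes over 210 s, if anything falls off the work surface, if the arm or the gripper's body presses on something with over 40 N, if the wrist force passes 120 N, or if a joint passes its speed limit or range.

ROBOT

A 6-joint arm with a two-finger parallel gripper is mounted at the origin on the work surface. World frame = base frame: x ahead of the robot, y to its left, z up, the work surface at z = 0. Lengths are in m, angles in rad, forces in N, time in s.
With the tool pointing down it reaches from about 0.3 to 0.875 m from the base axis. Payload 6.4 kg.
Tool frame: the origin (TCP) lies midway between the tips of the shut fingers; the grasp point (between the pads) lies 19 mm behind it (ctrl.pinch_z is the distance from the TCP to the grasp point, in m); z points along the fingers, y is the line along which they close (so a half turn about z gives the same grasp; the last joint's range is limited). The gripper opens to 85 mm and grips with 20 to 120 N. Pads are 22 mm wide; open, the fingers measure 114 mm over their backs; the gripper's body (76 mm by 85 mm) begins 54 mm behind the grasp point. The pads swing forward as they close: fully open they stand 13 mm farther back than shut.
Start: joints at [0.915, 0.181, 1.607, -0, 1.354, -0.206], TCP at [0.25, 0.518, 0.231] pointing down, gripper open.
Joint ranges: [-2.99, 2.99], [-0.89, 2.07], [0.3, 2.58], [-1.14, 4.28], [0, 2.63], [-3.12, 3.12]. Speed limits (rad/s): [2.57, 2.57, 3.01, 3.14, 3.14, 3.14].

INTERFACE

Orientations are given as a unit quaternion [w, x, y, z].
In Python, from bench import ctrl gives the robot as it stands.
- The arm moves only by the tool apply_moves, never from a script. Its argument "moves" is a list of rows, each an object with "jaw": the opening, from 0 (shut) to 1 (fully open); "offset": the shift along the tool's x, y, z in mm, a list of three; "rot": the turn, a rotation vector about the tool's x, y, z in degrees, a list of three. In form: [{"jaw": jaw, "offset": [dx, dy, dz], "rot": [ax, ay, az]}, ...]. A call has exactly 5 rows; each row shifts and turns the commanded pose from where the row before left it, along the tool's axes as they then stand; what a row does not reach is not made up. A row lasts 1/8 s, in which the tool goes at most 62.5 mm and 10.7 degrees, less where a joint would pass 70% of its speed; a pose out of reach is approached as far as the arm can. A call is refused whole if a number of a shift passes 62.5 or a number of a turn 10.7, either way. A call with a gripper value outside its range is refused whole. The fingers move at their own pace and stop on an object; the grip force is fixed at half the most. Time passes only in rows, so rows that do not move let the fingers close, or fill a call up. It gives the time, the measured TCP pose, the force, the opening and the grip force at its end, in the units of the state.
- ctrl.get_obs(): the state, without advancing time (a new reading comes with each control period).
- ctrl.camera(name): name is "side" or "top"; returns (picture, depth): 420x560x3 uint8, red, green, blue; 420x560 float32, m along the optical axis (not along the pixel's ray), 0 where there is no reading.
- ctrl.camera_params(name): a dict with "K" (3x3 intrinsics, pixels), "dist" ([k1, k2, p1, p2, k3] as OpenCV has them; the pictures are not rectified), "cam_to_world" (4x4, takes a point from camera to world coordinates). Camera axes: x right, y down, z forward; pixel columns grow to the right and rows downward; lengths in m; the calibration is good to about 2 mm. A picture is of the moment at which its call begins. camera_params takes no time and is no camera call.
- ctrl.hand_in(): hands the job in; it is judged then, once.
Trained networks look in the newest picture that a camera, given by its name, has taken for a name from the list of things; names that differ only in an ending like _2 or _b are one class to them, and where a whole thing is asked for, a point or a joint stands for the part that bears it (a point fixed in the world has none). Each returns a list of dicts, best first, with "score" (0 to 1); they miss things now and then, are a little off and sometimes report something else, mostly with a low value. They report only what shows in the picture. A call takes as long as a camera call. They do not tell look-alikes from the thing itself.
- ctrl.outline_of(camera, target): "region" (420x560 bool, what is visible of it) and "position" ([column, row] in pixels, amid what is visible of it).
The state is a dict: "time_s": time; "q": joint angles; "dq": joint speeds; "joint_efforts": joint torques, N m; "eef_pos": TCP position; "eef_rot": TCP orientation; "wrist_force": force on the tool from outside, world axes, zero at the start; "torque": the same for the moment, N m; "opening": opening from 0.0 (shut) to 1.0 (fully open); "grasp_force": force on a finger pad.
Only numpy, scipy, OpenCV 4.12 (cv2) and the standard library are available. Lean on these libraries where they do the work, as an engineer would, in place of code of your own. Each camera call takes 0.05 s, during which the arm holds its last target. There are 200 camera calls.

## Working session

There is one attempt and no reset: what is moved stays moved. The work goes in short steps, Python scripts to look and compute and a tool call to move; the robot and the scene stay as the last step left them, time stands still between calls to the robot, and variables do not carry over. Pictures are saved under pics/ and viewed, at most 14 in all, crops included, and the job is handed in when it is done.

Besides the shell and the picture viewer there is one more tool, called after "Call:" in YAML: its name, and indented under it one key for each argument. apply_moves: Moves the arm, as the interface text tells. Its arguments: {"type":"object","properties":{"moves":{"type":"array"}},"required":["moves"]}

```bash
ls; mkdir -p pics; cat > h.py <<'E'
import numpy as np, cv2
from bench import ctrl
def world(cam,px,z=None,depth=None):
    P=ctrl.camera_params(cam);K=np.array(P['K']);T=np.array(P['cam_to_world'])
    px=np.array(px,float).reshape(-1,1,2)
    n=cv2.undistortPoints(px,K,np.array(P['dist'])).reshape(-1,2)
    r=np.c_[n,np.ones(len(n))]
    if depth is not None: return (r*np.array(depth).reshape(-1,1))@T[:3,:3].T+T[:3,3]
    d=r@T[:3,:3].T; s=(z-T[2,3])/d[:,2]
    return d*s[:,None]+T[:3,3]
def proj(cam,p):
    P=ctrl.camera_params(cam);T=np.linalg.inv(np.array(P['cam_to_world']))
    return cv2.projectPoints(np.array(p,float).reshape(-1,3),cv2.Rodrigues(T[:3,:3])[0],T[:3,3],np.array(P['K']),np.array(P['dist']))[0].reshape(-1,2)
def cloud(cam,d,mask):
    v,u=np.nonzero(mask&(d>0)); return world(cam,np.c_[u,v],depth=d[v,u])
E
python3 - <<'E'
from h import *
for c in('side','top'):
    im,d=ctrl.camera(c); cv2.imwrite(f'pics/{c}0.png',cv2.resize(im[:,:,::-1],(800,600))); np.savez(f'{c}0.npz',im=im,d=d)
    P=ctrl.camera_params(c);print(c,np.round(P['K'],1).tolist(),np.round(P['cam_to_world'],3).tolist())
    for t in['deck','pot_carrier','cartridge_carrier','start','pot1_center','cartridge1_center','reagent_bottle','tip_box','timer']:
        for o in ctrl.outline_of(c,t):
            C=cloud(c,d,o['region'])
            print(t,round(o['score'],2),np.round(o['position']),o['region'].sum(),np.round(np.median(C,0),3) if len(C) else '',np.round(np.percentile(C,[2,98],axis=0),3).tolist() if len(C) else '')
print(ctrl.get_obs(),ctrl.pinch_z)
E
```

```text
pics
side [[430.3, 0.0, 276.6], [0.0, 430.3, 204.5], [0.0, 0.0, 1.0]] [[-0.729, -0.371, 0.575, -0.167], [-0.684, 0.412, -0.602, 0.74], [-0.013, -0.832, -0.554, 0.776], [0.0, 0.0, 0.0, 1.0]]
deck 0.91 [265. 220.] 5915 [0.605 0.043 0.014] [[0.39, -0.145, 0.006], [0.753, 0.159, 0.112]]
deck 0.3 [284. 212.] 816 [ 0.571 -0.072  0.019] [[0.478, -0.103, 0.013], [0.655, -0.027, 0.047]]
pot_carrier 0.55 [263. 237.] 963 [0.538 0.043 0.021] [[0.443, 0.013, 0.014], [0.618, 0.09, 0.048]]
cartridge_carrier 0.84 [283. 213.] 833 [ 0.568 -0.073  0.019] [[0.478, -0.106, 0.012], [0.654, -0.027, 0.047]]
cartridge_carrier 0.56 [167. 321.] 608 [0.449 0.451 0.045] [[0.275, 0.416, 0.006], [0.493, 0.532, 0.257]]
start 0.71 [260. 293.] 247 [0.373 0.232 0.032] [[0.364, 0.214, 0.002], [0.392, 0.243, 0.042]]
pot1_center 0.52 [236. 276.] 249 [0.464 0.231 0.031] [[0.455, 0.207, -0.0], [0.485, 0.242, 0.043]]
cartridge1_center 0.64 [329. 194.] 251 [ 0.528 -0.237  0.025] [[0.514, -0.27, -0.001], [0.583, -0.217, 0.042]]
cartridge1_center 0.47 [268. 235.] 935 [0.536 0.042 0.022] [[0.443, 0.014, 0.014], [0.618, 0.09, 0.
[... 2683 characters left out ...]
9, 0.047]]
{'time_s': 1.0, 'q': array([ 9.14679155e-01,  1.80767408e-01,  1.60700072e+00, -2.53545761e-06,
        1.35382007e+00, -2.06323888e-01]), 'dq': array([-0.0004731 ,  0.00198541, -0.00093468, -0.00055974,  0.0006103 ,
        0.00015926]), 'joint_efforts': array([-4.61566688e-04, -4.44855273e+01, -3.51679480e+01, -2.73618525e-04,
        6.89146545e-04, -1.24020414e-05]), 'eef_pos': array([0.25000162, 0.51781803, 0.23130645]), 'eef_rot': array([2.05642070e-06, 2.23005342e-01, 9.74817223e-01, 1.50764060e-06]), 'wrist_force': array([ 0.54153549, -0.38898992, -0.85581839]), 'torque': array([0.03847824, 0.02429537, 0.01417714]), 'grasp_force': 0.0, 'opening': 0.9993894138295119} 0.0187
```

View pics/top0.png

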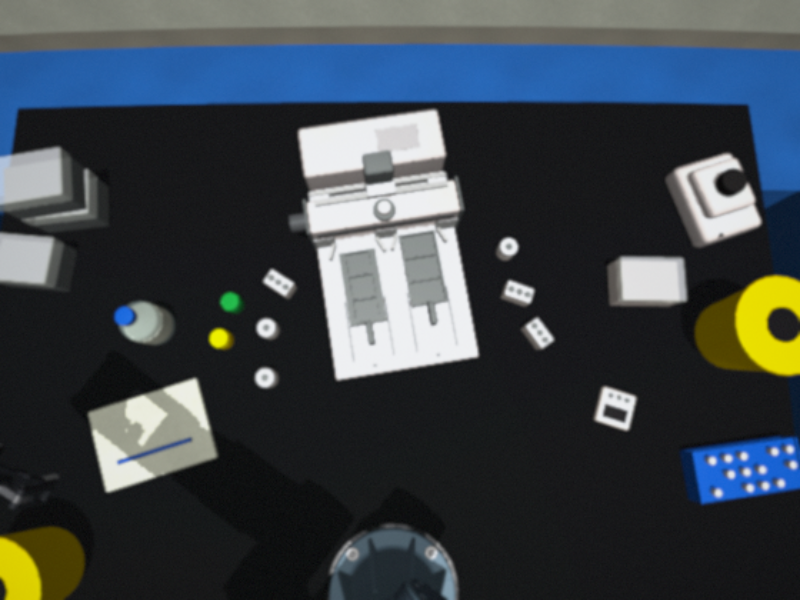

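View pics/side0.png

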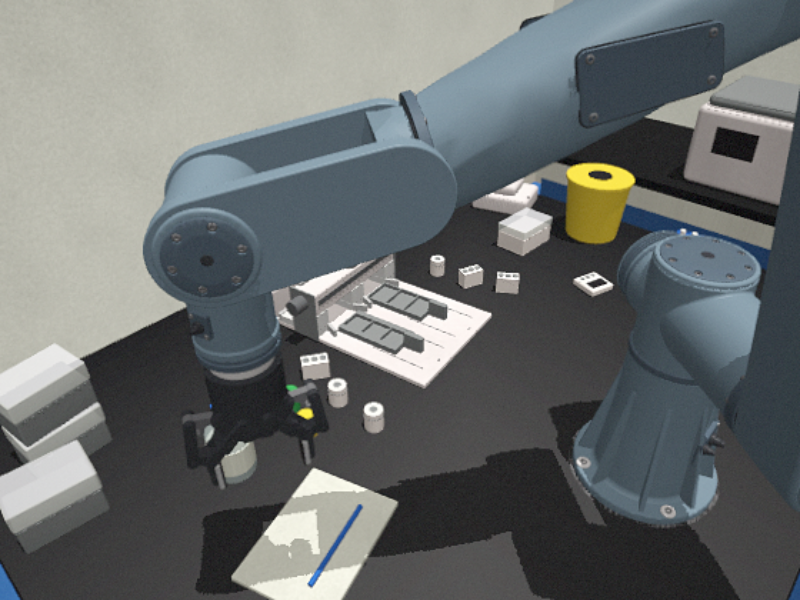

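Top view: carriers near (363,290) and (423,268), pots at (266,328), (265,378), (508,248), cartridges at (279,284), (518,293), (538,333); the green (230,302) and yellow (220,338) look-alikes are to be left alone. Next I rectify this view to get metric poses.

```bash
cat >> h.py <<'E'
def ortho(cam,im,z,x0,x1,y0,y1,s):  # s px/m ; image up=+x, left=+y
    H=int((x1-x0)*s);W=int((y1-y0)*s)
    v,u=np.mgrid[:H,:W]
    p=np.c_[(x1-(v.ravel()+.5)/s),(y1-(u.ravel()+.5)/s),np.full(H*W,z)]
    q=proj(cam,p).astype(np.float32).reshape(H,W,2)
    return cv2.remap(im,q[...,0],q[...,1],cv2.INTER_CUBIC)
E
python3 - <<'E'
from h import *
D=np.load('top0.npz');im,d=D['im'],D['d']
o=ortho('top',im,0.024,0.38,0.78,-.16,.18,1500)
cv2.imwrite('pics/ortho_deck.png',o[:,:,::-1])
print(o.shape)
# deck plate
M=np.ones(d.shape,bool);C=cloud('top',d,M);rgb=im[(d>0)]
k=(abs(C[:,2]-.012)<.005)&(rgb.min(1)>120)&(abs(C[:,0]-.6)<.25)&(abs(C[:,1])<.25)
r=cv2.minAreaRect(C[k][:,:2].astype(np.float32)*1000);print('plate',r, cv2.boxPoints(r))
# beam top
k=(abs(C[:,2]-.111)<.006)&(abs(C[:,0]-.7)<.15)&(abs(C[:,1])<.25)
r=cv2.minAreaRect(C[k][:,:2].astype(np.float32)*1000);print('beam',r,k.sum())
# things: cluster white tops at z~.04 outside
m=np.zeros(d.shape,np.uint8);v,u=np.nonzero(d>0);
k=(abs(C[:,2]-.040)<.006)&(C[:,0]<.75)&(C[:,0]>.3)&(abs(C[:,1])<.36)
m[v[k],u[k]]=1
n,l,s,c=cv2.connectedComponentsWithStats(m)
for i in range(1,n):
    if s[i,4]>40:
        P=cloud('top',d,l==i);hi=im[l==i]
        # RGB mask refine
        q=cv2.minAreaRect(P[:,:2].astype(np.float32)*1000)
        print(i,s[i,4],np.round(c[i]),np.round(P.mean(0),4),np.round(q[0]),np.round(q[1]),round(q[2],1),np.median(hi,0))
E
```

```text
(600, 509, 3)
plate ((574.9529418945312, 58.60249328613281), (378.9592590332031, 400.79638671875), 8.59288215637207) [[ 357.6582   228.4406 ]
 [ 417.54224 -167.85684]
 [ 792.2477  -111.23561]
 [ 732.36365  285.06183]]
beam ((694.0159912109375, 25.742950439453125), (99.8631820678711, 308.7065734863281), 8.674959182739258) 2126
8 115 [356. 173.] [ 0.6215 -0.2283  0.0393] [ 622. -228.] [30. 31.] 86.1 [222. 224. 227.]
10 195 [194. 198.] [0.5572 0.2066 0.0383] [558. 207.] [50. 28.] 57.5 [214. 216. 219.]
11 194 [363. 204.] [ 0.5343 -0.2438  0.0385] [ 535. -245.] [51. 29.] 70.0 [214.5 217.  219.5]
12 124 [161. 211.] [0.5221 0.2933 0.0393] [522. 294.] [31. 31.] 50.3 [ 34. 183.  74.]
21 202 [377. 233.] [ 0.4565 -0.2782  0.038 ] [ 456. -278.] [50. 29.] 34.2 [214.5 217.  220. ]
22 124 [186. 229.] [0.4719 0.2266 0.0393] [472. 227.] [31. 30.] 89.8 [226.  227.5 229.5]
26 128 [153. 237.] [0.4539 0.3117 0.0394] [454. 312.] [32. 29.] 89.9 [235.5 237.    0. ]
30 120 [185. 264.] [0.3811 0.2255 0.0391] [381. 226.] [31. 29.] 43.9 [226.5 228.  230. ]
```

View pics/ortho_deck.png

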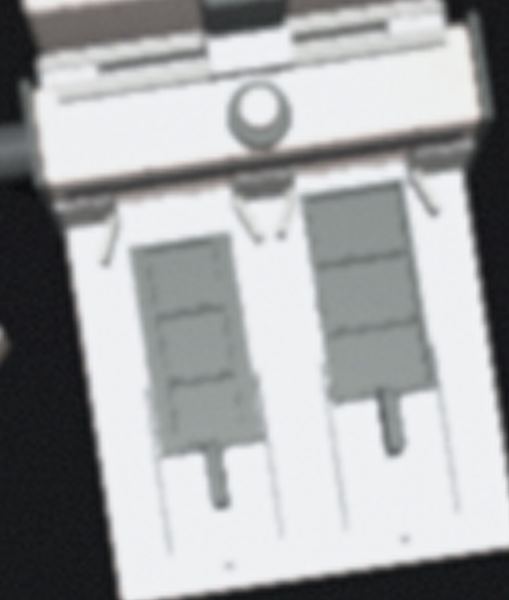

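```bash
cat >> h.py <<'E'
def plate(im):  # deck pose from the plate's edges at z=.012, near half
    o=ortho('top',im,.012,.38,.70,-.18,.20,1000).min(2).astype(float)
    def edge(vals,mn): # subpixel crossing
        return None
    L=[];R=[];N=[]
    for v in range(170,245):
        r=np.nonzero(o[v]>130)[0]; L.append((.70-(v+.5)/1000,.20-r[0]/1000)); R.append((.70-(v+.5)/1000,.20-(r[-1]+1)/1000))
    for u in range(150,300):
        r=np.nonzero(o[:,u]>130)[0]; N.append((.70-(r[-1]+1)/1000,.20-(u+.5)/1000))
    L,R,N=map(np.array,(L,R,N))
    return L,R,N
def carriers(im):
    o=ortho('top',im,.024,.38,.70,-.18,.20,1000).astype(int)
    g=((o.max(2)>80)&(o.max(2)<185)&(np.ptp(o,axis=2)<40)).astype(np.uint8)
    g=cv2.morphologyEx(g,cv2.MORPH_OPEN,np.ones((21,21)))
    n,l,s,c=cv2.connectedComponentsWithStats(g);out=[]
    for i in range(1,n):
        if s[i,4]>4000:
            v,u=np.nonzero(l==i);r=cv2.minAreaRect(np.c_[.70-(v+.5)/1000,.20-(u+.5)/1000].astype(np.float32)*1000)
            out.append(r)
    return out
E
python3 - <<'E'
from h import *
im=np.load('top0.npz')['im']
L,R,N=plate(im)
fl=np.polyfit(L[:,0],L[:,1],1);fr=np.polyfit(R[:,0],R[:,1],1);fn=np.polyfit(N[:,1],N[:,0],1)
print(fl,fr,fn,np.degrees(np.arctan([fl[0],fr[0],-fn[0]])))
a=np.arctan((fl[0]+fr[0])/2);ex=np.array([np.cos(a),np.sin(a)]);ey=np.array([-ex[1],ex[0]])
# middle line & near edge intersection
m=(fl+fr)/2; y=(m[0]*fn[1]+m[1])/(1-m[0]*fn[0]);x=fn[0]*y+fn[1]
o=np.array([x,y])+.285*ex;print('deck',o,'width',(fl[1]-fr[1])*np.cos(a))
for r in carriers(im):
    c=np.array(r[0])/1000-o;print(r,'deckframe',c@ex,c@ey)
for r in ctrl.outline_of('top','start'):
    if 30<r['region'].sum()<120: print(world('top',r['position'],z=.135))
# button by bright blob in ortho z=.125
E
```

```text
[0.1484495  0.04428862] [ 0.14938834 -0.23062709] [-0.15042624  0.39129934] [8.44386377 8.49648793 8.55464854]
deck [0.67832521 0.00784622] width 0.2719171108336667
((584.4755859375, -66.66755676269531), (144.24176025390625, 72.493896484375), 8.392924308776855) deckframe -0.1038014558843238 -0.05987748884541276
((549.227294921875, 47.640724182128906), (144.5269775390625, 71.65953826904297), 7.800187587738037) deckframe -0.12182828825654016 0.05837587654731957
[[0.66718522 0.00819535 0.135     ]]
```

Call:
apply_moves:
  moves:
    - {"jaw": 1, "offset": [0, 0, 0], "rot": [0, 0, -8.6]}
    - {"jaw": 1, "offset": [0, 0, 0], "rot": [0, 0, -8.6]}
    - {"jaw": 1, "offset": [0, 0, 0], "rot": [0, 0, -8.6]}
    - {"jaw": 1, "offset": [0, 0, 0], "rot": [0, 0, -8.5]}
    - {"jaw": 1, "offset": [0, 0, 0], "rot": [0, 0, 0]}

```text
time_s: 1.68
eef_pos: [0.25, 0.5178, 0.2313]
eef_rot: [0.0, -0.074, 0.997, 0.0]
wrist_force: [0.3, -0.3, 0.4]
opening: 1.001
grasp_force: 0.0
```

```bash
cat >> h.py <<'E'
O=np.array([.6783,.0078]);A=np.radians(8.5);EX=np.array([np.cos(A),np.sin(A)]);EY=np.array([-EX[1],EX[0]])
def todeck(p): p=np.asarray(p,float)[:2]-O; return np.round(1000*np.array([p@EX,p@EY]),1)
def st():
    s=ctrl.get_obs();w,x,y,z=s['eef_rot']
    from scipy.spatial.transform import Rotation as R
    M=R.from_quat([x,y,z,w]).as_matrix()
    print('t',round(s['time_s'],2),'deck',todeck(s['eef_pos']),'z',round(s['eef_pos'][2]*1000,1),'yyaw',round(np.degrees(np.arctan2(M[1,1],M[0,1])),1),'tilt',np.round(M[:2,2],3),'op',round(s['opening'],3),'gf',round(s['grasp_force'],1),'F',np.round(s['wrist_force'],1))
    return s
E
python3 - <<'E'
from h import *
st()
for n,p in dict(potL1=(.472,.2267),potL2=(.381,.2257),potR=(.622,-.228),cA=(.5575,.2068),cB=(.5346,-.2444),cC=(.4563,-.278)).items(): print(n,todeck(p))
E
```

```text
t 1.68 deck [-348.2  567.7] z 231.3 yyaw 98.5 tilt [0. 0.] op 1.001 gf 0.0 F [ 0.3 -0.3  0.4]
potL1 [-171.7  247. ]
potL2 [-261.8  259.5]
potR [ -90.5 -224.9]
cA [-90.1 214.7]
cB [-179.4 -228.2]
cC [-261.8 -249.8]
```

Call:
apply_moves:
  moves:
    - {"jaw": 1, "offset": [-14.5, -56.5, 0], "rot": [0, 0, 0]}
    - {"jaw": 1, "offset": [-14.5, -56.5, 0], "rot": [0, 0, 0]}
    - {"jaw": 1, "offset": [-14.5, -56.5, 0], "rot": [0, 0, 0]}
    - {"jaw": 1, "offset": [-14.5, -56.5, 0], "rot": [0, 0, 0]}
    - {"jaw": 1, "offset": [-14.5, -56.5, 0], "rot": [0, 0, 0]}

```text
time_s: 2.3
eef_pos: [0.3641, 0.2476, 0.2316]
eef_rot: [0.001, -0.073, 0.997, 0.0]
wrist_force: [1.3, -0.3, -0.2]
opening: 0.999
grasp_force: 0.0
```

Call:
apply_moves:
  moves:
    - {"jaw": 1, "offset": [-14.5, -56.5, 0], "rot": [0, 0, 0]}
    - {"jaw": 1, "offset": [-14.5, -56.5, 0], "rot": [0, 0, 0]}
    - {"jaw": 1, "offset": [-14.5, -56.5, 0], "rot": [0, 0, 0]}
    - {"jaw": 0.5, "offset": [-14.5, -56.5, 0], "rot": [0, 0, 0]}
    - {"jaw": 0.5, "offset": [0, 0, 50], "rot": [0, 0, 0]}

```text
time_s: 2.92
eef_pos: [0.4594, 0.0298, 0.1847]
eef_rot: [0.005, -0.07, 0.998, -0.002]
wrist_force: [0.7, 0.3, -0.9]
opening: 0.607
grasp_force: 0.0
```

```bash
python3 -c "from h import *;st()"
```

```text
t 2.92 deck [-213.2   54.1] z 184.7 yyaw 98.0 tilt [ 0.01  -0.003] op 0.607 gf 0.0 F [ 0.7  0.3 -0.9]
```

Call:
apply_moves:
  moves:
    - {"jaw": 0.5, "offset": [0, 0, 50], "rot": [0, 0, 0]}
    - {"jaw": 0.5, "offset": [0, 0, 50], "rot": [0, 0, 0]}
    - {"jaw": 0.5, "offset": [0, 0, 0], "rot": [0, 0, 0]}
    - {"jaw": 0.5, "offset": [0, 0, 0], "rot": [0, 0, 0]}
    - {"jaw": 0.5, "offset": [0, 0, 0], "rot": [0, 0, 0]}

```text
time_s: 3.55
eef_pos: [0.4565, 0.0341, 0.0837]
eef_rot: [0.002, -0.074, 0.997, -0.001]
wrist_force: [-0.4, -0.8, 0.5]
opening: 0.498
grasp_force: 0.0
```

```bash
python3 -c "from h import *;st()"
```

```text
t 3.55 deck [-215.5   58.8] z 83.7 yyaw 98.5 tilt [ 0.005 -0.001] op 0.498 gf 0.0 F [-0.4 -0.8  0.5]
```

Call:
apply_moves:
  moves:
    - {"jaw": 0.5, "offset": [1, 0, 32], "rot": [0, 0, 0]}
    - {"jaw": 0.5, "offset": [1, 0, 31], "rot": [0, 0, 0]}
    - {"jaw": 0, "offset": [0, 0, 0], "rot": [0, 0, 0]}
    - {"jaw": 0, "offset": [0, 0, 0], "rot": [0, 0, 0]}
    - {"jaw": 0, "offset": [0, 0, 0], "rot": [0, 0, 0]}

```text
time_s: 4.18
eef_pos: [0.4539, 0.0338, 0.0199]
eef_rot: [0.001, -0.074, 0.997, -0.0]
wrist_force: [-1.1, -0.2, 3.6]
opening: 0.131
grasp_force: 59.3
```

Call:
apply_moves:
  moves:
    - {"jaw": 0, "offset": [0, 0, 0], "rot": [0, 0, 0]}
    - {"jaw": 0, "offset": [0, 0, 0], "rot": [0, 0, 0]}
    - {"jaw": 0, "offset": [0, 0, 0], "rot": [0, 0, 0]}
    - {"jaw": 0, "offset": [0, 0, 0], "rot": [0, 0, 0]}
    - {"jaw": 0, "offset": [0, 0, 0], "rot": [0, 0, 0]}

```text
time_s: 4.8
eef_pos: [0.4539, 0.0338, 0.0199]
eef_rot: [0.001, -0.074, 0.997, -0.0]
wrist_force: [-0.2, 0.7, 7.3]
opening: 0.125
grasp_force: 59.7
```

```bash
python3 -c "from h import *;st()"
```

```text
t 4.8 deck [-218.1   58.9] z 19.9 yyaw 98.5 tilt [ 0.003 -0.   ] op 0.125 gf 59.7 F [-0.2  0.7  7.3]
```

Call:
apply_moves:
  moves:
    - {"jaw": 0, "offset": [10, 0, 0], "rot": [0, 0, 0]}
    - {"jaw": 0, "offset": [10, 0, 0], "rot": [0, 0, 0]}
    - {"jaw": 0, "offset": [10, 0, 0], "rot": [0, 0, 0]}
    - {"jaw": 0, "offset": [0, 0, 0], "rot": [0, 0, 0]}
    - {"jaw": 0.5, "offset": [0, 0, 0], "rot": [0, 0, 0]}

```text
time_s: 5.42
eef_pos: [0.4224, 0.0294, 0.0187]
eef_rot: [0.0, -0.074, 0.997, -0.0]
wrist_force: [-0.3, -0.4, -0.5]
opening: 0.327
grasp_force: 0.0
```

Call:
apply_moves:
  moves:
    - {"jaw": 0.5, "offset": [0, 0, 0], "rot": [0, 0, 0]}
    - {"jaw": 0.5, "offset": [0, 0, 0], "rot": [0, 0, 0]}
    - {"jaw": 0.5, "offset": [0, 0, -60], "rot": [0, 0, 0]}
    - {"jaw": 0.5, "offset": [-24, -59.5, 0], "rot": [0, 0, 0]}
    - {"jaw": 0.5, "offset": [-24, -59.5, 0], "rot": [0, 0, 0]}

```text
time_s: 6.05
eef_pos: [0.4878, -0.0793, 0.08]
eef_rot: [0.002, -0.075, 0.997, -0.001]
wrist_force: [1.4, 0.1, -0.5]
opening: 0.505
grasp_force: 0.0
```

Call:
apply_moves:
  moves:
    - {"jaw": 0.5, "offset": [0, 0, 0], "rot": [0, 0, 0]}
    - {"jaw": 0.5, "offset": [0, 0, 0], "rot": [0, 0, 0]}
    - {"jaw": 0.5, "offset": [0, 0, 30], "rot": [0, 0, 0]}
    - {"jaw": 0.5, "offset": [0, 0, 30], "rot": [0, 0, 0]}
    - {"jaw": 0.5, "offset": [0, 0, 0], "rot": [0, 0, 0]}

```text
time_s: 6.68
eef_pos: [0.4831, -0.0758, 0.016]
eef_rot: [-0.003, -0.075, 0.997, 0.002]
wrist_force: [-0.4, -0.2, -0.1]
opening: 0.498
grasp_force: 0.0
```

Call:
apply_moves:
  moves:
    - {"jaw": 0, "offset": [0, 0, 0], "rot": [0, 0, 0]}
    - {"jaw": 0, "offset": [0, 0, 0], "rot": [0, 0, 0]}
    - {"jaw": 0, "offset": [0, 0, 0], "rot": [0, 0, 0]}
    - {"jaw": 0, "offset": [0, 0, 0], "rot": [0, 0, 0]}
    - {"jaw": 0, "offset": [0, 0, 0], "rot": [0, 0, 0]}

```text
time_s: 7.3
eef_pos: [0.4874, -0.0784, 0.0197]
eef_rot: [0.001, -0.074, 0.997, -0.0]
wrist_force: [-1.7, 1.7, 7.1]
opening: 0.129
grasp_force: 60.0
```

```bash
python3 -c "from h import *;st()"
```

```text
t 7.3 deck [-201.6  -57. ] z 19.7 yyaw 98.5 tilt [ 0.002 -0.001] op 0.129 gf 60.0 F [-1.7  1.7  7.1]
```

Call:
apply_moves:
  moves:
    - {"jaw": 0, "offset": [16, 0, 0], "rot": [0, 0, 0]}
    - {"jaw": 0, "offset": [16, 0, 0], "rot": [0, 0, 0]}
    - {"jaw": 0, "offset": [16, 0, 0], "rot": [0, 0, 0]}
    - {"jaw": 0, "offset": [0, 0, 0], "rot": [0, 0, 0]}
    - {"jaw": 0.5, "offset": [0, 0, 0], "rot": [0, 0, 0]}

```text
time_s: 7.92
eef_pos: [0.4382, -0.0854, 0.0185]
eef_rot: [-0.0, -0.074, 0.997, -0.0]
wrist_force: [-0.5, 0.4, -0.1]
opening: 0.325
grasp_force: 0.0
```

Call:
apply_moves:
  moves:
    - {"jaw": 0.5, "offset": [0, 0, 0], "rot": [0, 0, 0]}
    - {"jaw": 0.5, "offset": [0, 0, 0], "rot": [0, 0, 0]}
    - {"jaw": 0.5, "offset": [0, 0, -60], "rot": [0, 0, 0]}
    - {"jaw": 1, "offset": [3, -48, -10], "rot": [0, 0, 0]}
    - {"jaw": 1, "offset": [3, -48, 0], "rot": [0, 0, 0]}

```text
time_s: 8.55
eef_pos: [0.4482, -0.1824, 0.0898]
eef_rot: [0.001, -0.075, 0.997, -0.001]
wrist_force: [1.1, -0.6, -0.4]
opening: 0.901
grasp_force: 0.0
```

Call:
apply_moves:
  moves:
    - {"jaw": 1, "offset": [3, -48, 0], "rot": [0, 0, 0]}
    - {"jaw": 1, "offset": [3, -48, 0], "rot": [0, 0, 0]}
    - {"jaw": 1, "offset": [0, 0, 0], "rot": [0, 0, 9.2]}
    - {"jaw": 1, "offset": [0, 0, 0], "rot": [0, 0, 9.2]}
    - {"jaw": 1, "offset": [0, 0, 0], "rot": [0, 0, 9.2]}

```text
time_s: 9.18
eef_pos: [0.455, -0.2768, 0.0877]
eef_rot: [-0.001, 0.168, 0.986, 0.0]
wrist_force: [0.3, -0.1, 1.0]
opening: 0.995
grasp_force: 0.0
```

Call:
apply_moves:
  moves:
    - {"jaw": 1, "offset": [0, 0, 0], "rot": [0, 0, 9.2]}
    - {"jaw": 1, "offset": [0, 0, 0], "rot": [0, 0, 9.2]}
    - {"jaw": 1, "offset": [0, 0, 0], "rot": [0, 0, 9.2]}
    - {"jaw": 1, "offset": [0, 0, 0], "rot": [0, 0, 9.2]}
    - {"jaw": 1, "offset": [0, 0, 0], "rot": [0, 0, 0]}

```text
time_s: 9.8
eef_pos: [0.4552, -0.2767, 0.0879]
eef_rot: [-0.0, 0.468, 0.884, 0.0]
wrist_force: [-0.6, -0.6, -0.7]
opening: 0.998
grasp_force: 0.0
```

```bash
python3 - <<'E'
from h import *
st()
im,d=ctrl.camera('top');cv2.imwrite('pics/top1.png',cv2.resize(im[:,:,::-1],(800,600)))
for r in carriers(im): print(r,todeck(np.array(r[0])/1000))
E
```

```text
t 9.8 deck [-262.7 -248.3] z 87.9 yyaw 34.2 tilt [-0.001  0.001] op 0.998 gf 0.0 F [-0.6 -0.6 -0.7]
((534.5751342773438, -75.4884262084961), (149.16810607910156, 80.5903091430664), 8.746162414550781) [-154.5  -61.1]
((519.7670288085938, 42.60633850097656), (143.7676544189453, 70.39128875732422), 8.583626747131348) [-151.6   57.9]
```

View pics/top1.png

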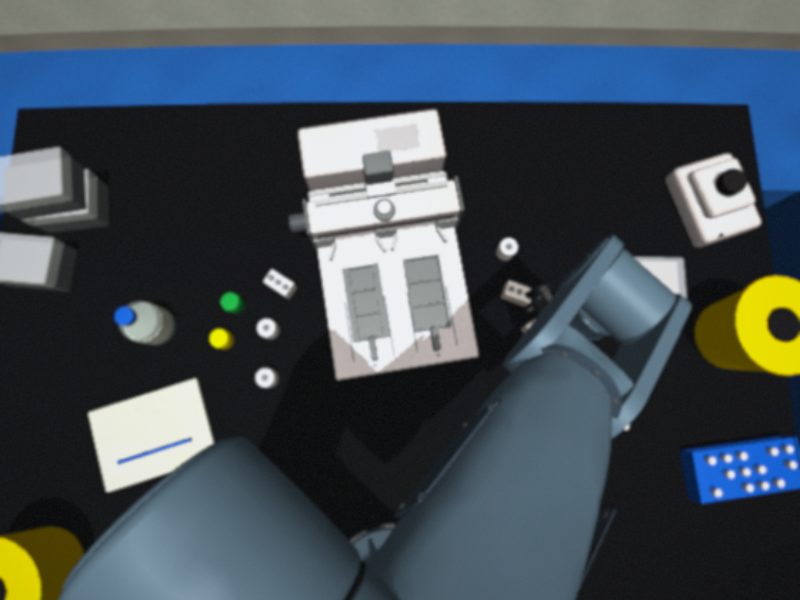

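Call:
apply_moves:
  moves:
    - {"jaw": 0.75, "offset": [0, 0, 0], "rot": [0, 0, 0]}
    - {"jaw": 0.75, "offset": [0, 0, 40], "rot": [0, 0, 0]}
    - {"jaw": 0.75, "offset": [0, 0, 40], "rot": [0, 0, 0]}
    - {"jaw": 0.75, "offset": [0, 0, 0], "rot": [0, 0, 0]}
    - {"jaw": 0, "offset": [0, 0, 0], "rot": [0, 0, 0]}

```text
time_s: 10.48
eef_pos: [0.456, -0.2774, 0.0095]
eef_rot: [0.0, 0.468, 0.884, -0.0]
wrist_force: [-0.0, -0.1, 0.7]
opening: 0.571
grasp_force: 62.5
```

Call:
apply_moves:
  moves:
    - {"jaw": 0, "offset": [0, 0, 0], "rot": [0, 0, 0]}
    - {"jaw": 0, "offset": [0, 0, 0], "rot": [0, 0, 0]}
    - {"jaw": 0, "offset": [0, 0, 0], "rot": [0, 0, 0]}
    - {"jaw": 0, "offset": [0, 0, 0], "rot": [0, 0, 0]}
    - {"jaw": 0, "offset": [0, 0, 0], "rot": [0, 0, 0]}

```text
time_s: 11.1
eef_pos: [0.456, -0.2774, 0.0093]
eef_rot: [0.001, 0.468, 0.884, -0.0]
wrist_force: [-0.6, 0.5, 6.2]
opening: 0.573
grasp_force: 63.2
```

```bash
python3 -c "from h import *;st()"
```

```text
t 11.1 deck [-262.1 -249.3] z 9.3 yyaw 34.1 tilt [ 0.001 -0.001] op 0.573 gf 63.2 F [-0.6  0.5  6.2]
```

Call:
apply_moves:
  moves:
    - {"jaw": 0, "offset": [0, 0, -25], "rot": [0, 0, 0]}
    - {"jaw": 0, "offset": [0, 0, -25], "rot": [0, 0, -9.2]}
    - {"jaw": 0, "offset": [0, 0, -25], "rot": [0, 0, -9.2]}
    - {"jaw": 0, "offset": [0, 0, 0], "rot": [0, 0, -9.2]}
    - {"jaw": 0, "offset": [0, 0, 0], "rot": [0, 0, -9.2]}

```text
time_s: 11.72
eef_pos: [0.4555, -0.277, 0.0838]
eef_rot: [0.0, 0.163, 0.987, -0.0]
wrist_force: [0.7, -0.2, -0.8]
opening: 0.573
grasp_force: 62.6
```

Call:
apply_moves:
  moves:
    - {"jaw": 0, "offset": [0, 0, 0], "rot": [0, 0, -9.2]}
    - {"jaw": 0, "offset": [0, 0, 0], "rot": [0, 0, -9.2]}
    - {"jaw": 0, "offset": [0, 0, 0], "rot": [0, 0, -9.2]}
    - {"jaw": 0, "offset": [-31, 38, 0], "rot": [0, 0, 0]}
    - {"jaw": 0, "offset": [-31, 38, 0], "rot": [0, 0, 0]}

```text
time_s: 12.35
eef_pos: [0.5057, -0.1921, 0.0833]
eef_rot: [0.0, -0.073, 0.997, -0.0]
wrist_force: [0.6, -0.1, -1.3]
opening: 0.574
grasp_force: 62.5
```

Call:
apply_moves:
  moves:
    - {"jaw": 0, "offset": [-31, 38, 0], "rot": [0, 0, 0]}
    - {"jaw": 0, "offset": [-31, 38, 0], "rot": [0, 0, 0]}
    - {"jaw": 0, "offset": [-31, 38, 0], "rot": [0, 0, 0]}
    - {"jaw": 0, "offset": [0, 0, 0], "rot": [0, 0, 0]}
    - {"jaw": 0, "offset": [0, 0, 0], "rot": [0, 0, 0]}

```text
time_s: 12.98
eef_pos: [0.5801, -0.066, 0.083]
eef_rot: [-0.0, -0.075, 0.997, -0.0]
wrist_force: [-0.4, 0.1, -0.5]
opening: 0.577
grasp_force: 67.7
```

```bash
python3 -c "from h import *;st()"
```

```text
t 12.97 deck [-108.1  -58.5] z 83.0 yyaw 98.6 tilt [-0.001 -0.   ] op 0.577 gf 67.7 F [-0.4  0.1 -0.5]
```

Call:
apply_moves:
  moves:
    - {"jaw": 0, "offset": [0, 0, 27], "rot": [0, 0, 0]}
    - {"jaw": 0, "offset": [0, 0, 20], "rot": [0, 0, 0]}
    - {"jaw": 0, "offset": [0, 0, 10], "rot": [0, 0, 0]}
    - {"jaw": 0, "offset": [0, 0, 0], "rot": [0, 0, 0]}
    - {"jaw": 0.75, "offset": [0, 0, 0], "rot": [0, 0, 0]}

```text
time_s: 13.6
eef_pos: [0.5807, -0.0665, 0.0264]
eef_rot: [0.0, -0.074, 0.997, -0.0]
wrist_force: [-0.4, 0.4, -0.2]
opening: 0.746
grasp_force: 0.0
```

Call:
apply_moves:
  moves:
    - {"jaw": 0.75, "offset": [0, 0, 0], "rot": [0, 0, 0]}
    - {"jaw": 0.75, "offset": [0, 0, 0], "rot": [0, 0, 0]}
    - {"jaw": 0.75, "offset": [0, 0, -35], "rot": [0, 0, 0]}
    - {"jaw": 0.75, "offset": [0, 0, -25], "rot": [0, 0, 0]}
    - {"jaw": 0.75, "offset": [23.8, -56.6, 0], "rot": [0, 0, 0]}

```text
time_s: 14.22
eef_pos: [0.5679, -0.1238, 0.0891]
eef_rot: [0.003, -0.077, 0.997, -0.001]
wrist_force: [0.6, -0.1, -0.2]
opening: 0.753
grasp_force: 0.0
```

Call:
apply_moves:
  moves:
    - {"jaw": 0.75, "offset": [23.8, -56.6, 0], "rot": [0, 0, 0]}
    - {"jaw": 0.75, "offset": [23.8, -56.6, 0], "rot": [0, 0, 0]}
    - {"jaw": 0.75, "offset": [0, 0, 0], "rot": [0, 0, 9.5]}
    - {"jaw": 0.75, "offset": [0, 0, 0], "rot": [0, 0, 9.5]}
    - {"jaw": 0.75, "offset": [0, 0, 0], "rot": [0, 0, 9.5]}

```text
time_s: 14.85
eef_pos: [0.5349, -0.2449, 0.0863]
eef_rot: [0.0, 0.176, 0.984, 0.0]
wrist_force: [0.2, -0.5, -0.4]
opening: 0.75
grasp_force: 0.0
```

Call:
apply_moves:
  moves:
    - {"jaw": 0.75, "offset": [0, 0, 0], "rot": [0, 0, 0]}
    - {"jaw": 0.75, "offset": [0, 0, 0], "rot": [0, 0, 0]}
    - {"jaw": 0.75, "offset": [0, 0, 0], "rot": [0, 0, 0]}
    - {"jaw": 0.75, "offset": [0, 0, 0], "rot": [0, 0, 0]}
    - {"jaw": 0.75, "offset": [0, 0, 0], "rot": [0, 0, 0]}

```text
time_s: 15.48
eef_pos: [0.5351, -0.2445, 0.0863]
eef_rot: [-0.0, 0.173, 0.985, -0.0]
wrist_force: [0.1, 0.5, 0.5]
opening: 0.752
grasp_force: 0.0
```

```bash
cat >> h.py <<'E'
def tops(tag=None):
    im,d=ctrl.camera('top')
    if tag: cv2.imwrite(f'pics/{tag}.png',cv2.resize(im[:,:,::-1],(800,600)))
    for r in carriers(im): print('carrier',todeck(np.array(r[0])/1000),np.round(r[1]),round(r[2],1))
    C=cloud('top',d,d>0);v,u=np.nonzero(d>0)
    for zz in(.040,.056):
        m=np.zeros(d.shape,np.uint8)
        k=(abs(C[:,2]-zz)<.006)&(C[:,0]<.75)&(C[:,0]>.3)&(abs(C[:,1])<.36)&(im[v,u].min(1)>130);m[v[k],u[k]]=1
        n,l,s,c=cv2.connectedComponentsWithStats(m)
        for i in range(1,n):
            if 60<s[i,4]<300:
                P=cloud('top',d,l==i);q=cv2.minAreaRect(P[:,:2].astype(np.float32)*1000)
                print('top',zz,s[i,4],todeck(P.mean(0)),round(P[:,2].mean()*1000,1),np.round(q[1]),'yaw',round(q[2] if q[1][0]>q[1][1] else q[2]-90,1))
E
python3 -c "
from h import *
st();tops()"
```

```text
t 15.47 deck [-178.9 -228.4] z 86.3 yyaw 70.1 tilt [-0. -0.] op 0.752 gf 0.0 F [0.1 0.5 0.5]
carrier [-151.6   57.6] [144.  71.] 7.8
carrier [-170.9  -62. ] [115.  85.] 2.9
top 0.04 79 [ -89.  -225.9] 39.5 [30. 27.] yaw 70.7
top 0.04 191 [-90.3 214.5] 38.3 [51. 28.] yaw 57.4
top 0.04 123 [-172.1  247.1] 39.2 [31. 29.] yaw 87.3
top 0.04 115 [-261.4  259.5] 39.2 [26. 31.] yaw -1.5
top 0.056 198 [-106.9  -58.8] 54.5 [29. 50.] yaw -81.6
```

Call:
apply_moves:
  moves:
    - {"jaw": 0.75, "offset": [0, 0, 39], "rot": [0, 0, 0]}
    - {"jaw": 0.75, "offset": [0, 0, 39], "rot": [0, 0, 0]}
    - {"jaw": 0.75, "offset": [0, 0, 0], "rot": [0, 0, 0]}
    - {"jaw": 0, "offset": [0, 0, 0], "rot": [0, 0, 0]}
    - {"jaw": 0, "offset": [0, 0, 0], "rot": [0, 0, 0]}

```text
time_s: 16.15
eef_pos: [0.5364, -0.2455, 0.0104]
eef_rot: [0.002, 0.173, 0.985, -0.001]
wrist_force: [0.2, -0.1, -0.5]
opening: 0.57
grasp_force: 62.1
```

Call:
apply_moves:
  moves:
    - {"jaw": 0, "offset": [0, 0, 0], "rot": [0, 0, 0]}
    - {"jaw": 0, "offset": [0, 0, -25], "rot": [0, 0, 0]}
    - {"jaw": 0, "offset": [0, 0, -25], "rot": [0, 0, 0]}
    - {"jaw": 0, "offset": [0, 0, -25], "rot": [0, 0, -9.5]}
    - {"jaw": 0, "offset": [0, 0, 0], "rot": [0, 0, -9.5]}

```text
time_s: 16.77
eef_pos: [0.5369, -0.2458, 0.0867]
eef_rot: [0.002, 0.006, 1.0, -0.002]
wrist_force: [-0.9, 0.0, -1.3]
opening: 0.577
grasp_force: 62.4
```

Call:
apply_moves:
  moves:
    - {"jaw": 0, "offset": [0, 0, 0], "rot": [0, 0, -9.5]}
    - {"jaw": 0, "offset": [-8.5, 56.5, 0], "rot": [0, 0, 0]}
    - {"jaw": 0, "offset": [-8.5, 56.5, 0], "rot": [0, 0, 0]}
    - {"jaw": 0, "offset": [-8.5, 56.5, 0], "rot": [0, 0, 0]}
    - {"jaw": 0, "offset": [0, 0, 0], "rot": [0, 0, 0]}

```text
time_s: 17.4
eef_pos: [0.5347, -0.0694, 0.0837]
eef_rot: [-0.0, -0.077, 0.997, 0.0]
wrist_force: [0.5, 0.2, 0.3]
opening: 0.575
grasp_force: 62.5
```

Call:
apply_moves:
  moves:
    - {"jaw": 0, "offset": [0, 0, 0], "rot": [0, 0, 0]}
    - {"jaw": 0, "offset": [0, 0, 0], "rot": [0, 0, 0]}
    - {"jaw": 0, "offset": [0, 0, 0], "rot": [0, 0, 0]}
    - {"jaw": 0, "offset": [0, 0, 0], "rot": [0, 0, 0]}
    - {"jaw": 0, "offset": [0, 0, 0], "rot": [0, 0, 0]}

```text
time_s: 18.02
eef_pos: [0.5351, -0.0735, 0.0832]
eef_rot: [-0.0, -0.074, 0.997, 0.0]
wrist_force: [0.4, 0.2, -0.9]
opening: 0.576
grasp_force: 62.5
```

```bash
python3 -c "
from h import *
st()"
```

```text
t 18.02 deck [-153.7  -59.3] z 83.2 yyaw 98.5 tilt [-0.  0.] op 0.576 gf 62.5 F [ 0.4  0.2 -0.9]
```

Call:
apply_moves:
  moves:
    - {"jaw": 0, "offset": [0, 0, 27], "rot": [0, 0, 0]}
    - {"jaw": 0, "offset": [0, 0, 20], "rot": [0, 0, 0]}
    - {"jaw": 0, "offset": [0, 0, 10], "rot": [0, 0, 0]}
    - {"jaw": 0, "offset": [0, 0, 0], "rot": [0, 0, 0]}
    - {"jaw": 0.75, "offset": [0, 0, 0], "rot": [0, 0, 0]}

```text
time_s: 18.65
eef_pos: [0.5356, -0.0733, 0.0267]
eef_rot: [0.0, -0.074, 0.997, -0.0]
wrist_force: [0.2, -0.2, -0.2]
opening: 0.746
grasp_force: 0.0
```

Call:
apply_moves:
  moves:
    - {"jaw": 0.75, "offset": [0, 0, 0], "rot": [0, 0, 0]}
    - {"jaw": 0.75, "offset": [0, 0, 0], "rot": [0, 0, 0]}
    - {"jaw": 0.75, "offset": [0, 0, -35], "rot": [0, 0, 0]}
    - {"jaw": 0.75, "offset": [0, 0, -25], "rot": [0, 0, 0]}
    - {"jaw": 0.75, "offset": [-21.2, -55.3, 0], "rot": [0, 0, 0]}

```text
time_s: 19.27
eef_pos: [0.5649, -0.1228, 0.0887]
eef_rot: [0.001, -0.076, 0.997, -0.0]
wrist_force: [1.5, 0.1, 0.2]
opening: 0.757
grasp_force: 0.0
```

Call:
apply_moves:
  moves:
    - {"jaw": 0.75, "offset": [-21.2, -55.3, 0], "rot": [0, 0, 0]}
    - {"jaw": 0.75, "offset": [-21.2, -55.3, 0], "rot": [0, 0, 0]}
    - {"jaw": 0.75, "offset": [0, 0, 0], "rot": [0, 0, 0]}
    - {"jaw": 0.75, "offset": [0, 0, 0], "rot": [0, 0, 0]}
    - {"jaw": 0.75, "offset": [0, 0, 0], "rot": [0, 0, 0]}

```text
time_s: 19.9
eef_pos: [0.6221, -0.2264, 0.0861]
eef_rot: [-0.0, -0.075, 0.997, 0.0]
wrist_force: [-0.0, 0.9, 0.3]
opening: 0.753
grasp_force: 0.0
```

```bash
python3 -c "
from h import *
st();tops()"
```

```text
t 19.9 deck [ -90.2 -223.3] z 86.1 yyaw 98.6 tilt [-0.001  0.001] op 0.753 gf 0.0 F [-0.   0.9  0.3]
carrier [-204.8  -94.8] [ 56. 277.] 57.7
carrier [-153.2   56.1] [146.  82.] 3.8
top 0.04 195 [-90.3 214.5] 38.3 [50. 28.] yaw 56.2
top 0.04 123 [-172.  247.] 39.6 [30. 32.] yaw -89.0
top 0.056 188 [-106.7  -57.8] 54.3 [29. 50.] yaw -80.0
top 0.056 173 [-154.   -57.9] 54.1 [28. 50.] yaw -83.6
```

Call:
apply_moves:
  moves:
    - {"jaw": 0.75, "offset": [0, -1, 39], "rot": [0, 0, 0]}
    - {"jaw": 0.75, "offset": [0, 0, 39], "rot": [0, 0, 0]}
    - {"jaw": 0.75, "offset": [0, 0, 0], "rot": [0, 0, 0]}
    - {"jaw": 0, "offset": [0, 0, 0], "rot": [0, 0, 0]}
    - {"jaw": 0, "offset": [0, 0, 0], "rot": [0, 0, 0]}

```text
time_s: 20.58
eef_pos: [0.6246, -0.2295, 0.0113]
eef_rot: [0.002, -0.075, 0.997, -0.001]
wrist_force: [-0.1, -0.6, -0.3]
opening: 0.379
grasp_force: 59.4
```

Call:
apply_moves:
  moves:
    - {"jaw": 0, "offset": [0, 0, 0], "rot": [0, 0, 0]}
    - {"jaw": 0, "offset": [0, 0, 0], "rot": [0, 0, 0]}
    - {"jaw": 0, "offset": [0, 0, 0], "rot": [0, 0, 0]}
    - {"jaw": 0, "offset": [0, 0, -25], "rot": [0, 0, 0]}
    - {"jaw": 0, "offset": [0, 0, -25], "rot": [0, 0, 0]}

```text
time_s: 21.2
eef_pos: [0.6228, -0.2288, 0.0595]
eef_rot: [0.0, -0.074, 0.997, -0.0]
wrist_force: [0.0, 0.2, 0.1]
opening: 0.381
grasp_force: 59.5
```

```bash
python3 -c "
from h import *
st()"
```

```text
t 21.2 deck [ -89.8 -225.8] z 59.5 yyaw 98.5 tilt [ 0. -0.] op 0.381 gf 59.5 F [0.  0.2 0.1]
```

Call:
apply_moves:
  moves:
    - {"jaw": 0, "offset": [0, 0, -30], "rot": [0, 0, 0]}
    - {"jaw": 0, "offset": [3.2, 56.8, 0], "rot": [0, 0, 0]}
    - {"jaw": 0, "offset": [3.2, 56.8, 0], "rot": [0, 0, 0]}
    - {"jaw": 0, "offset": [3.2, 56.8, 0], "rot": [0, 0, 0]}
    - {"jaw": 0, "offset": [3.2, 56.8, 0], "rot": [0, 0, 0]}

```text
time_s: 21.82
eef_pos: [0.5764, -0.0045, 0.0894]
eef_rot: [0.001, -0.074, 0.997, -0.0]
wrist_force: [1.0, 0.5, -0.4]
opening: 0.378
grasp_force: 59.6
```

Call:
apply_moves:
  moves:
    - {"jaw": 0, "offset": [3.2, 56.8, 0], "rot": [0, 0, 0]}
    - {"jaw": 0, "offset": [0, 0, 0], "rot": [0, 0, 0]}
    - {"jaw": 0, "offset": [0, 0, 0], "rot": [0, 0, 0]}
    - {"jaw": 0, "offset": [0, 0, 0], "rot": [0, 0, 0]}
    - {"jaw": 0, "offset": [0, 0, 0], "rot": [0, 0, 0]}

```text
time_s: 22.45
eef_pos: [0.5652, 0.0484, 0.0884]
eef_rot: [0.0, -0.073, 0.997, -0.0]
wrist_force: [-0.5, 0.7, -0.6]
opening: 0.381
grasp_force: 59.7
```

```bash
python3 -c "
from h import *
st();tops('top2')"
```

```text
t 22.45 deck [-105.8   56.9] z 88.4 yyaw 98.4 tilt [ 0. -0.] op 0.381 gf 59.7 F [-0.5  0.7 -0.6]
carrier [-194.7  143.6] [166. 157.] -0.0
carrier [-192.9  -56.6] [61. 72.] 4.8
top 0.056 196 [-106.7  -58.5] 54.2 [28. 50.] yaw -82.1
top 0.056 195 [-154.3  -58.1] 54.1 [28. 49.] yaw -82.1
```

View pics/top2.png

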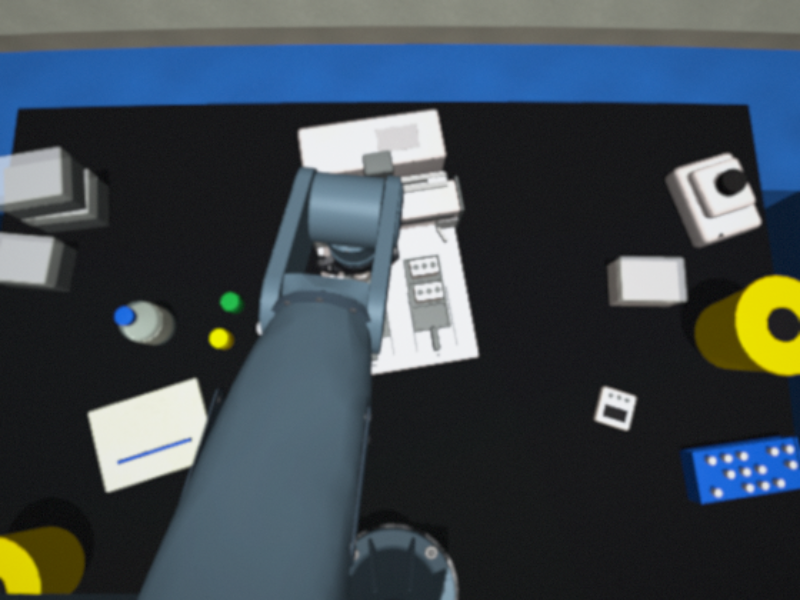

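Call:
apply_moves:
  moves:
    - {"jaw": 0, "offset": [0, 1, 30], "rot": [0, 0, 0]}
    - {"jaw": 0, "offset": [0, 0, 22], "rot": [0, 0, 0]}
    - {"jaw": 0, "offset": [0, 0, 10], "rot": [0, 0, 0]}
    - {"jaw": 0, "offset": [0, 0, 0], "rot": [0, 0, 0]}
    - {"jaw": 0.7, "offset": [0, 0, 0], "rot": [0, 0, 0]}

```text
time_s: 23.12
eef_pos: [0.5652, 0.0503, 0.0268]
eef_rot: [0.0, -0.074, 0.997, -0.0]
wrist_force: [0.4, 0.6, 0.4]
opening: 0.58
grasp_force: 0.0
```

Call:
apply_moves:
  moves:
    - {"jaw": 0.7, "offset": [0, 0, 0], "rot": [0, 0, 0]}
    - {"jaw": 0.7, "offset": [0, 0, 0], "rot": [0, 0, 0]}
    - {"jaw": 0.75, "offset": [0, 0, -35], "rot": [0, 0, 0]}
    - {"jaw": 0.75, "offset": [0, 0, -30], "rot": [0, 0, 0]}
    - {"jaw": 0.75, "offset": [-5.2, 52.2, 0], "rot": [0, 0, 0]}

```text
time_s: 23.75
eef_pos: [0.5653, 0.101, 0.0946]
eef_rot: [0.003, -0.072, 0.997, -0.001]
wrist_force: [0.1, 0.7, -0.2]
opening: 0.751
grasp_force: 0.0
```

Call:
apply_moves:
  moves:
    - {"jaw": 0.75, "offset": [-5.2, 52.2, 0], "rot": [0, 0, 0]}
    - {"jaw": 0.75, "offset": [-5.2, 52.2, 0], "rot": [0, 0, 0]}
    - {"jaw": 0.75, "offset": [0, 0, 0], "rot": [0, 0, 10.3]}
    - {"jaw": 0.75, "offset": [0, 0, 0], "rot": [0, 0, 10.3]}
    - {"jaw": 0.75, "offset": [0, 0, 0], "rot": [0, 0, 10.3]}

```text
time_s: 24.38
eef_pos: [0.5567, 0.2082, 0.0912]
eef_rot: [-0.0, 0.197, 0.98, -0.0]
wrist_force: [0.4, -0.5, -0.4]
opening: 0.748
grasp_force: 0.0
```

Call:
apply_moves:
  moves:
    - {"jaw": 0.75, "offset": [0, 0, 0], "rot": [0, 0, 10.3]}
    - {"jaw": 0.75, "offset": [0, 0, 0], "rot": [0, 0, 0]}
    - {"jaw": 0.75, "offset": [0, 0, 0], "rot": [0, 0, 0]}
    - {"jaw": 0.75, "offset": [0, 0, 0], "rot": [0, 0, 0]}
    - {"jaw": 0.75, "offset": [0, 0, 0], "rot": [0, 0, 0]}

```text
time_s: 25.0
eef_pos: [0.5569, 0.2079, 0.0913]
eef_rot: [0.0, 0.281, 0.96, -0.0]
wrist_force: [0.2, 0.3, 0.3]
opening: 0.749
grasp_force: 0.0
```

```bash
python3 -c "
from h import *
st();tops('top3')"
```

```text
t 25.0 deck [-90.5 215.8] z 91.3 yyaw 57.4 tilt [ 0. -0.] op 0.749 gf 0.0 F [0.2 0.3 0.3]
carrier [-167.7   57.8] [112.  71.] 8.4
carrier [-192.8  -56.5] [61. 72.] 4.8
top 0.04 70 [-261.9  254.9] 39.4 [31. 20.] yaw 4.0
top 0.056 196 [-106.7  -58.6] 54.3 [28. 50.] yaw -81.1
top 0.056 120 [-108.3   59.2] 55.6 [29. 31.] yaw -0.8
top 0.056 199 [-154.4  -58.3] 54.2 [28. 50.] yaw -82.1
```

Call:
apply_moves:
  moves:
    - {"jaw": 0.75, "offset": [0, 0, 43], "rot": [0, 0, 0]}
    - {"jaw": 0.75, "offset": [0, 0, 40], "rot": [0, 0, 0]}
    - {"jaw": 0.75, "offset": [0, 0, 0], "rot": [0, 0, 0]}
    - {"jaw": 0, "offset": [0, 0, 0], "rot": [0, 0, 0]}
    - {"jaw": 0, "offset": [0, 0, 0], "rot": [0, 0, 0]}

```text
time_s: 25.68
eef_pos: [0.5586, 0.2082, 0.0105]
eef_rot: [0.002, 0.281, 0.96, 0.001]
wrist_force: [0.5, -0.1, -0.5]
opening: 0.576
grasp_force: 62.1
```

Call:
apply_moves:
  moves:
    - {"jaw": 0, "offset": [0, 0, 0], "rot": [0, 0, 0]}
    - {"jaw": 0, "offset": [0, 0, -25], "rot": [0, 0, 0]}
    - {"jaw": 0, "offset": [0, 0, -30], "rot": [0, 0, 0]}
    - {"jaw": 0, "offset": [0, 0, -30], "rot": [0, 0, -10.3]}
    - {"jaw": 0, "offset": [0, 0, 0], "rot": [0, 0, -10.3]}

```text
time_s: 26.3
eef_pos: [0.5594, 0.2084, 0.0973]
eef_rot: [0.003, 0.102, 0.995, 0.001]
wrist_force: [-1.2, -0.7, -1.1]
opening: 0.575
grasp_force: 62.2
```

Call:
apply_moves:
  moves:
    - {"jaw": 0, "offset": [0, 0, 0], "rot": [0, 0, -10.3]}
    - {"jaw": 0, "offset": [0, 0, 0], "rot": [0, 0, -10.3]}
    - {"jaw": 0, "offset": [21.8, -54.9, 0], "rot": [0, 0, 0]}
    - {"jaw": 0, "offset": [21.8, -54.9, 0], "rot": [0, 0, 0]}
    - {"jaw": 0, "offset": [21.8, -54.9, 0], "rot": [0, 0, 0]}

```text
time_s: 26.92
eef_pos: [0.5165, 0.0339, 0.0941]
eef_rot: [0.001, -0.075, 0.997, -0.0]
wrist_force: [0.2, -1.0, -0.2]
opening: 0.577
grasp_force: 62.4
```

Call:
apply_moves:
  moves:
    - {"jaw": 0, "offset": [21.8, -54.9, 0], "rot": [0, 0, 0]}
    - {"jaw": 0, "offset": [21.8, -54.9, 0], "rot": [0, 0, 0]}
    - {"jaw": 0, "offset": [0, 0, 0], "rot": [0, 0, 0]}
    - {"jaw": 0, "offset": [0, 0, 0], "rot": [0, 0, 0]}
    - {"jaw": 0, "offset": [0, 0, 0], "rot": [0, 0, 0]}

```text
time_s: 27.55
eef_pos: [0.4901, -0.0784, 0.0934]
eef_rot: [0.0, -0.075, 0.997, 0.0]
wrist_force: [0.0, 0.2, -1.2]
opening: 0.574
grasp_force: 62.6
```

```bash
python3 -c "
from h import *
st();tops('top4')"
```

```text
t 27.55 deck [-198.9  -57.5] z 93.4 yyaw 98.6 tilt [0. 0.] op 0.574 gf 62.6 F [ 0.   0.2 -1.2]
carrier [-165.9   58.9] [ 74. 110.] 90.0
carrier [-247.8  -12.3] [155. 107.] 90.0
top 0.04 124 [-172.   246.7] 39.6 [29. 31.] yaw -88.3
top 0.04 115 [-261.3  259.1] 39.6 [30. 29.] yaw 41.8
top 0.056 119 [-108.3   59.3] 55.9 [29. 30.] yaw -0.9
```

Call:
apply_moves:
  moves:
    - {"jaw": 0, "offset": [0.5, -1, 35], "rot": [0, 0, 0]}
    - {"jaw": 0, "offset": [0, 0, 22], "rot": [0, 0, 0]}
    - {"jaw": 0, "offset": [0, 0, 10], "rot": [0, 0, 0]}
    - {"jaw": 0, "offset": [0, 0, 0], "rot": [0, 0, 0]}
    - {"jaw": 0.75, "offset": [0, 0, 0], "rot": [0, 0, 0]}

```text
time_s: 28.22
eef_pos: [0.4902, -0.0805, 0.0268]
eef_rot: [0.001, -0.075, 0.997, -0.0]
wrist_force: [-0.5, 0.1, 0.2]
opening: 0.746
grasp_force: 0.0
```

Call:
apply_moves:
  moves:
    - {"jaw": 0.75, "offset": [0, 0, 0], "rot": [0, 0, 0]}
    - {"jaw": 0.75, "offset": [0, 0, 0], "rot": [0, 0, 0]}
    - {"jaw": 0.75, "offset": [0, 0, -35], "rot": [0, 0, 0]}
    - {"jaw": 0.75, "offset": [0, 0, -35], "rot": [0, 0, 0]}
    - {"jaw": 0.75, "offset": [-5.5, 61, 0], "rot": [0, 0, 0]}

```text
time_s: 28.85
eef_pos: [0.4897, -0.0228, 0.1001]
eef_rot: [0.004, -0.071, 0.997, -0.002]
wrist_force: [0.5, 1.3, 0.5]
opening: 0.748
grasp_force: 0.0
```

Call:
apply_moves:
  moves:
    - {"jaw": 0.75, "offset": [-5.5, 61, 0], "rot": [0, 0, 0]}
    - {"jaw": 0.75, "offset": [-5.5, 61, 0], "rot": [0, 0, 0]}
    - {"jaw": 0.75, "offset": [-5.5, 61, 0], "rot": [0, 0, 0]}
    - {"jaw": 0.75, "offset": [-5.5, 61, 0], "rot": [0, 0, 0]}
    - {"jaw": 0.75, "offset": [0, 0, 0], "rot": [0, 0, 0]}

```text
time_s: 29.48
eef_pos: [0.4706, 0.2288, 0.0965]
eef_rot: [0.0, -0.077, 0.997, 0.0]
wrist_force: [-0.5, 0.4, -0.5]
opening: 0.751
grasp_force: 0.0
```

Call:
apply_moves:
  moves:
    - {"jaw": 0.75, "offset": [0, 0, 0], "rot": [0, 0, 0]}
    - {"jaw": 0.75, "offset": [0, 0, 0], "rot": [0, 0, 0]}
    - {"jaw": 0.75, "offset": [0, 0, 0], "rot": [0, 0, 0]}
    - {"jaw": 0.75, "offset": [0, 0, 0], "rot": [0, 0, 0]}
    - {"jaw": 0.75, "offset": [0, 0, 0], "rot": [0, 0, 0]}

```text
time_s: 30.1
eef_pos: [0.4716, 0.2244, 0.0963]
eef_rot: [0.0, -0.074, 0.997, -0.0]
wrist_force: [-0.0, 1.1, -0.6]
opening: 0.753
grasp_force: 0.0
```

```bash
python3 -c "
from h import *
st();tops('top5')"
```

```text
t 30.1 deck [-172.4  244.8] z 96.3 yyaw 98.5 tilt [ 0. -0.] op 0.753 gf 0.0 F [-0.   1.1 -0.6]
carrier [-167.4   57.7] [112.  70.] 8.3
top 0.04 74 [-176.5  245.5] 39.2 [20. 29.] yaw -84.2
top 0.04 64 [-261.9  254.2] 39.1 [31. 19.] yaw 6.2
top 0.056 192 [-106.7  -58.5] 54.3 [28. 50.] yaw -80.7
top 0.056 120 [-108.2   59.2] 55.5 [31. 29.] yaw 0.0
top 0.056 197 [-154.4  -58.1] 54.3 [28. 50.] yaw -81.8
top 0.056 203 [-198.2  -58.6] 54.1 [29. 50.] yaw -81.3
```

Call:
apply_moves:
  moves:
    - {"jaw": 0.75, "offset": [0, 1.5, 44], "rot": [0, 0, 0]}
    - {"jaw": 0.75, "offset": [0, 0, 44], "rot": [0, 0, 0]}
    - {"jaw": 0.75, "offset": [0, 0, 0], "rot": [0, 0, 0]}
    - {"jaw": 0, "offset": [0, 0, 0], "rot": [0, 0, 0]}
    - {"jaw": 0, "offset": [0, 0, 0], "rot": [0, 0, 0]}

```text
time_s: 30.78
eef_pos: [0.4732, 0.2269, 0.0107]
eef_rot: [0.002, -0.074, 0.997, 0.0]
wrist_force: [1.1, 0.1, -0.2]
opening: 0.387
grasp_force: 59.4
```

Call:
apply_moves:
  moves:
    - {"jaw": 0, "offset": [0, 0, 0], "rot": [0, 0, 0]}
    - {"jaw": 0, "offset": [0, 0, 0], "rot": [0, 0, 0]}
    - {"jaw": 0, "offset": [0, 0, 0], "rot": [0, 0, 0]}
    - {"jaw": 0, "offset": [0, 0, -40], "rot": [0, 0, 0]}
    - {"jaw": 0, "offset": [0, 0, -40], "rot": [0, 0, 0]}

```text
time_s: 31.4
eef_pos: [0.4712, 0.2264, 0.0899]
eef_rot: [0.0, -0.074, 0.997, 0.0]
wrist_force: [1.5, -0.4, 0.4]
opening: 0.377
grasp_force: 59.6
```

Call:
apply_moves:
  moves:
    - {"jaw": 0, "offset": [-5, -47, 0], "rot": [0, 0, 0]}
    - {"jaw": 0, "offset": [-5, -47, 0], "rot": [0, 0, 0]}
    - {"jaw": 0, "offset": [-5, -47, 0], "rot": [0, 0, 0]}
    - {"jaw": 0, "offset": [-5, -47, 0], "rot": [0, 0, 0]}
    - {"jaw": 0, "offset": [0, 0, 0], "rot": [0, 0, 0]}

```text
time_s: 32.02
eef_pos: [0.5204, 0.0405, 0.0896]
eef_rot: [0.001, -0.072, 0.997, -0.001]
wrist_force: [0.8, 0.1, -0.7]
opening: 0.38
grasp_force: 59.7
```

Call:
apply_moves:
  moves:
    - {"jaw": 0, "offset": [0, 0, 0], "rot": [0, 0, 0]}
    - {"jaw": 0, "offset": [0, 0, 0], "rot": [0, 0, 0]}
    - {"jaw": 0, "offset": [0, 0, 0], "rot": [0, 0, 0]}
    - {"jaw": 0, "offset": [0, 0, 0], "rot": [0, 0, 0]}
    - {"jaw": 0, "offset": [0, 0, 0], "rot": [0, 0, 0]}

```text
time_s: 32.65
eef_pos: [0.5188, 0.0438, 0.0883]
eef_rot: [-0.0, -0.075, 0.997, 0.0]
wrist_force: [0.1, -0.4, -0.7]
opening: 0.377
grasp_force: 59.7
```

```bash
python3 -c "
from h import *
st();tops('top6')"
```

```text
t 32.65 deck [-152.4   59.2] z 88.3 yyaw 98.6 tilt [-0.  0.] op 0.377 gf 59.7 F [ 0.1 -0.4 -0.7]
carrier [-210.   135.7] [138. 177.] 0.0
top 0.056 199 [-106.9  -58.6] 54.3 [28. 50.] yaw -81.7
top 0.056 197 [-154.4  -58.3] 54.3 [28. 49.] yaw -83.2
top 0.056 202 [-198.3  -58.5] 54.4 [28. 50.] yaw -81.3
```

Call:
apply_moves:
  moves:
    - {"jaw": 0, "offset": [0, 0, 30], "rot": [0, 0, 0]}
    - {"jaw": 0, "offset": [0, 0, 22], "rot": [0, 0, 0]}
    - {"jaw": 0, "offset": [0, 0, 10], "rot": [0, 0, 0]}
    - {"jaw": 0, "offset": [0, 0, 0], "rot": [0, 0, 0]}
    - {"jaw": 0.7, "offset": [0, 0, 0], "rot": [0, 0, 0]}

```text
time_s: 33.33
eef_pos: [0.5194, 0.0433, 0.0268]
eef_rot: [0.0, -0.074, 0.997, -0.0]
wrist_force: [-0.4, 0.0, -0.6]
opening: 0.577
grasp_force: 0.0
```

Call:
apply_moves:
  moves:
    - {"jaw": 0.7, "offset": [0, 0, 0], "rot": [0, 0, 0]}
    - {"jaw": 0.7, "offset": [0, 0, 0], "rot": [0, 0, 0]}
    - {"jaw": 0.7, "offset": [0, 0, -35], "rot": [0, 0, 0]}
    - {"jaw": 0.75, "offset": [0, 0, -30], "rot": [0, 0, 0]}
    - {"jaw": 0.75, "offset": [27.3, 50, 0], "rot": [0, 0, 0]}

```text
time_s: 33.95
eef_pos: [0.4889, 0.0872, 0.0947]
eef_rot: [0.004, -0.072, 0.997, -0.001]
wrist_force: [0.1, 1.1, 0.3]
opening: 0.749
grasp_force: 0.0
```

Call:
apply_moves:
  moves:
    - {"jaw": 0.75, "offset": [27.3, 50, 0], "rot": [0, 0, 0]}
    - {"jaw": 0.75, "offset": [27.3, 50, 0], "rot": [0, 0, 0]}
    - {"jaw": 0.75, "offset": [27.3, 50, 0], "rot": [0, 0, 0]}
    - {"jaw": 0.75, "offset": [0, 0, 0], "rot": [0, 0, 0]}
    - {"jaw": 0.75, "offset": [0, 0, 0], "rot": [0, 0, 0]}

```text
time_s: 34.58
eef_pos: [0.3817, 0.225, 0.0915]
eef_rot: [0.0, -0.075, 0.997, -0.0]
wrist_force: [0.9, -0.6, 0.9]
opening: 0.753
grasp_force: 0.0
```

```bash
python3 -c "
from h import *
st();tops('top7')"
```

```text
t 34.58 deck [-261.3  258.7] z 91.5 yyaw 98.6 tilt [ 0.001 -0.   ] op 0.753 gf 0.0 F [ 0.9 -0.6  0.9]
carrier [-188.1   57.6] [71. 70.] 7.4
top 0.056 194 [-106.8  -58.3] 54.3 [28. 50.] yaw -80.5
top 0.056 119 [-108.2   59.1] 55.7 [29. 30.] yaw -0.3
top 0.056 199 [-154.4  -58.2] 54.0 [28. 49.] yaw -82.2
top 0.056 125 [-153.1   59.2] 55.4 [31. 30.] yaw 43.2
top 0.056 203 [-198.5  -58.3] 54.2 [28. 50.] yaw -81.7
```

Call:
apply_moves:
  moves:
    - {"jaw": 0.75, "offset": [0, 0, 43], "rot": [0, 0, 0]}
    - {"jaw": 0.75, "offset": [0, 0, 40], "rot": [0, 0, 0]}
    - {"jaw": 0.75, "offset": [0, 0, 0], "rot": [0, 0, 0]}
    - {"jaw": 0, "offset": [0, 0, 0], "rot": [0, 0, 0]}
    - {"jaw": 0, "offset": [0, 0, 0], "rot": [0, 0, 0]}

```text
time_s: 35.25
eef_pos: [0.3833, 0.2252, 0.0103]
eef_rot: [0.002, -0.074, 0.997, 0.0]
wrist_force: [-0.1, -0.9, 0.1]
opening: 0.381
grasp_force: 59.4
```

Call:
apply_moves:
  moves:
    - {"jaw": 0, "offset": [0, 0, 0], "rot": [0, 0, 0]}
    - {"jaw": 0, "offset": [0, 0, 0], "rot": [0, 0, 0]}
    - {"jaw": 0, "offset": [0, 0, 0], "rot": [0, 0, 0]}
    - {"jaw": 0, "offset": [0, 0, -40], "rot": [0, 0, 0]}
    - {"jaw": 0, "offset": [0, 0, -40], "rot": [0, 0, 0]}

```text
time_s: 35.88
eef_pos: [0.381, 0.225, 0.0898]
eef_rot: [0.0, -0.074, 0.997, 0.0]
wrist_force: [0.5, 0.4, -0.7]
opening: 0.38
grasp_force: 59.7
```

Call:
apply_moves:
  moves:
    - {"jaw": 0, "offset": [-15.7, -50, 0], "rot": [0, 0, 0]}
    - {"jaw": 0, "offset": [-15.7, -50, 0], "rot": [0, 0, 0]}
    - {"jaw": 0, "offset": [-15.7, -50, 0], "rot": [0, 0, 0]}
    - {"jaw": 0, "offset": [-15.7, -50, 0], "rot": [0, 0, 0]}
    - {"jaw": 0, "offset": [0, 0, 0], "rot": [0, 0, 0]}

```text
time_s: 36.5
eef_pos: [0.4753, 0.0335, 0.0897]
eef_rot: [0.002, -0.072, 0.997, -0.001]
wrist_force: [-1.1, 0.9, -0.2]
opening: 0.38
grasp_force: 59.8
```

Call:
apply_moves:
  moves:
    - {"jaw": 0, "offset": [0, 0, 0], "rot": [0, 0, 0]}
    - {"jaw": 0, "offset": [0, 0, 0], "rot": [0, 0, 0]}
    - {"jaw": 0, "offset": [0, 0, 0], "rot": [0, 0, 0]}
    - {"jaw": 0, "offset": [0, 0, 0], "rot": [0, 0, 0]}
    - {"jaw": 0, "offset": [0, 0, 0], "rot": [0, 0, 0]}

```text
time_s: 37.12
eef_pos: [0.4729, 0.0369, 0.0883]
eef_rot: [-0.0, -0.075, 0.997, 0.0]
wrist_force: [-0.1, 0.4, 1.1]
opening: 0.383
grasp_force: 59.8
```

```bash
python3 -c "
from h import *
st();tops('top8')"
```

```text
t 37.12 deck [-198.8   59.2] z 88.3 yyaw 98.6 tilt [-0.  0.] op 0.383 gf 59.8 F [-0.1  0.4  1.1]
top 0.056 158 [-106.8  -62.7] 54.4 [28. 42.] yaw -81.8
top 0.056 201 [-154.5  -58.1] 54.2 [28. 49.] yaw -82.7
top 0.056 207 [-198.4  -58.5] 54.3 [28. 50.] yaw -80.9
```

Call:
apply_moves:
  moves:
    - {"jaw": 0, "offset": [0, 0, 30], "rot": [0, 0, 0]}
    - {"jaw": 0, "offset": [0, 0, 22], "rot": [0, 0, 0]}
    - {"jaw": 0, "offset": [0, 0, 10], "rot": [0, 0, 0]}
    - {"jaw": 0, "offset": [0, 0, 0], "rot": [0, 0, 0]}
    - {"jaw": 0.7, "offset": [0, 0, 0], "rot": [0, 0, 0]}

```text
time_s: 37.8
eef_pos: [0.4734, 0.0365, 0.0266]
eef_rot: [0.0, -0.074, 0.997, -0.0]
wrist_force: [-0.6, 0.0, -0.1]
opening: 0.579
grasp_force: 0.0
```

Call:
apply_moves:
  moves:
    - {"jaw": 0.7, "offset": [0, 0, 0], "rot": [0, 0, 0]}
    - {"jaw": 0.7, "offset": [0, 0, 0], "rot": [0, 0, 0]}
    - {"jaw": 0.7, "offset": [0, 0, -35], "rot": [0, 0, 0]}
    - {"jaw": 0.7, "offset": [0, 0, -30], "rot": [0, 0, 0]}
    - {"jaw": 0.5, "offset": [17.4, -39, 0], "rot": [0, 0, 0]}

```text
time_s: 38.42
eef_pos: [0.464, -0.0041, 0.094]
eef_rot: [0.003, -0.076, 0.997, -0.001]
wrist_force: [0.5, 0.5, -0.4]
opening: 0.507
grasp_force: 0.0
```

Call:
apply_moves:
  moves:
    - {"jaw": 0.5, "offset": [17.4, -39, 0], "rot": [0, 0, 0]}
    - {"jaw": 0.5, "offset": [17.4, -39, 0], "rot": [0, 0, 0]}
    - {"jaw": 0.5, "offset": [0, 0, 0], "rot": [0, 0, 0]}
    - {"jaw": 0.5, "offset": [0, 0, 0], "rot": [0, 0, 0]}
    - {"jaw": 0.5, "offset": [0, 0, 0], "rot": [0, 0, 0]}

```text
time_s: 39.05
eef_pos: [0.4388, -0.086, 0.0912]
eef_rot: [-0.0, -0.075, 0.997, 0.0]
wrist_force: [-1.0, 0.0, 0.4]
opening: 0.503
grasp_force: 0.0
```

```bash
python3 -c "
from h import *
st();tops('top9')
im,d=ctrl.camera('side');cv2.imwrite('pics/side9.png',cv2.resize(im[120:340,160:460,::-1],(800,587)))"
```

```text
t 39.05 deck [-250.7  -57.4] z 91.2 yyaw 98.6 tilt [-0.  0.] op 0.503 gf 0.0 F [-1.   0.   0.4]
carrier [-194.7   33. ] [ 63. 163.] 64.1
top 0.056 96 [-103.8  -47.8] 54.3 [27. 39.] yaw -77.9
top 0.056 121 [-108.3   59.1] 55.4 [30. 29.] yaw 0.7
top 0.056 123 [-153.   59.] 55.3 [32. 30.] yaw 41.5
top 0.056 126 [-199.9   59. ] 55.5 [31. 31.] yaw -28.4
```

View pics/side9.png

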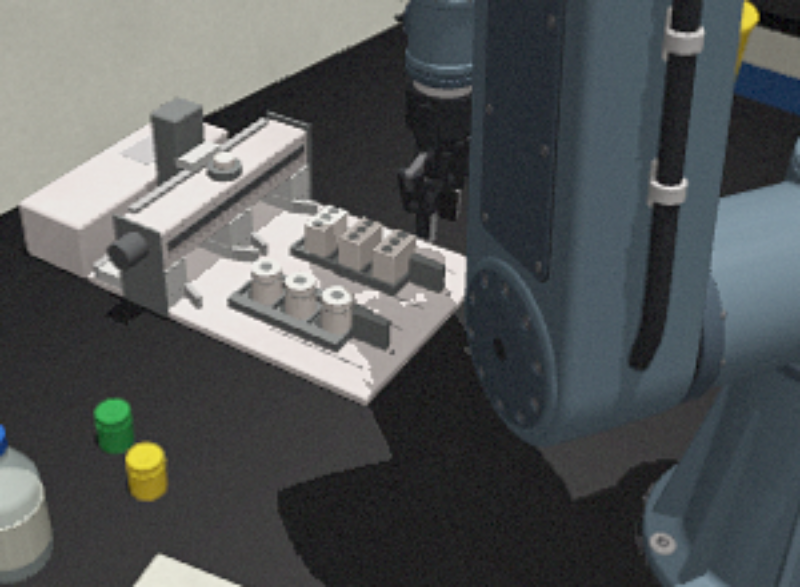

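The side view shows three pots (265–335, 285–310) and three cartridges (325–393, 235–260) standing in their carriers. I check the cartridge carrier with the side depth before gripping.

```bash
python3 - <<'E'
from h import *
im,d=ctrl.camera('side')
C=cloud('side',d,d>0);D=np.array([todeck(c) for c in C]);
k=(abs(C[:,2]-.054)<.005)&(abs(D[:,0]+150)<90)&(abs(D[:,1])<105)
from scipy.cluster.hierarchy import fcluster,linkage
P=np.c_[D,C[:,2]*1000][k]
l=fcluster(linkage(P[:,:2],'single'),6,'distance')
for i in set(l):
    if (l==i).sum()>15: print((l==i).sum(),np.round(P[l==i].mean(0),1),np.ptp(P[l==i],axis=0).round())
k=(abs(C[:,2]-.046)<.004)&(D[:,0]<-218)&(D[:,0]>-285)&(abs(D[:,1])<105)
P=np.c_[D,C[:,2]*1000][k];print(len(P))
for s in(1,-1):
    Q=P[P[:,1]*s>0]; print(len(Q),Q.mean(0).round(1) if len(Q) else '',Q.min(0),Q.max(0))
E
```

```text
82 [-202.    60.2   55.2] [31. 35.  9.]
79 [-110.1   61.    55.2] [34. 32.  9.]
77 [-154.7   60.3   55.5] [34. 36.  9.]
101 [-108.9  -56.1   54.4] [32. 53. 10.]
111 [-156.4  -55.9   54.6] [30. 55. 10.]
117 [-200.6  -56.3   54.7] [30. 54.  9.]
102
49 [-243.2   60.4   46.6] [-263.1          52.9          42.15841596] [-220.7          65.7          49.90938625]
53 [-241.7  -55.8   46.2] [-262.4         -64.1          42.09006591] [-220.8         -49.           49.74750665]
```

Call:
apply_moves:
  moves:
    - {"jaw": 0.5, "offset": [0, -1, 36], "rot": [0, 0, 0]}
    - {"jaw": 0.5, "offset": [0, 0, 35], "rot": [0, 0, 0]}
    - {"jaw": 0.5, "offset": [0, 0, 0], "rot": [0, 0, 0]}
    - {"jaw": 0, "offset": [0, 0, 0], "rot": [0, 0, 0]}
    - {"jaw": 0, "offset": [0, 0, 0], "rot": [0, 0, 0]}

```text
time_s: 39.83
eef_pos: [0.4401, -0.0882, 0.0219]
eef_rot: [0.001, -0.075, 0.997, -0.001]
wrist_force: [0.3, 0.3, -0.9]
opening: 0.129
grasp_force: 58.5
```

Call:
apply_moves:
  moves:
    - {"jaw": 0, "offset": [0, 0, 0], "rot": [0, 0, 0]}
    - {"jaw": 0, "offset": [0, 0, 0], "rot": [0, 0, 0]}
    - {"jaw": 0, "offset": [-5, 0, 0], "rot": [0, 0, 0]}
    - {"jaw": 0, "offset": [-10, 0, 0], "rot": [0, 0, 0]}
    - {"jaw": 0, "offset": [-10, 0, 0], "rot": [0, 0, 0]}

```text
time_s: 40.45
eef_pos: [0.4623, -0.0847, 0.0219]
eef_rot: [-0.002, -0.075, 0.997, -0.0]
wrist_force: [-15.4, -2.3, 20.4]
opening: 0.129
grasp_force: 61.6
```

Call:
apply_moves:
  moves:
    - {"jaw": 0, "offset": [-10, 0, 0], "rot": [0, 0, 0]}
    - {"jaw": 0, "offset": [-10, 0, 0], "rot": [0, 0, 0]}
    - {"jaw": 0, "offset": [-10, 0, 0], "rot": [0, 0, 0]}
    - {"jaw": 0, "offset": [-10, 0, 0], "rot": [0, 0, 0]}
    - {"jaw": 0, "offset": [-10, 0, 0], "rot": [0, 0, 0]}

```text
time_s: 41.08
eef_pos: [0.512, -0.0773, 0.0219]
eef_rot: [-0.002, -0.075, 0.997, -0.0]
wrist_force: [-13.3, -1.7, 16.2]
opening: 0.126
grasp_force: 61.0
```

```bash
python3 -c "
from h import *
st()"
```

```text
t 41.08 deck [-177.   -59.6] z 21.9 yyaw 98.6 tilt [-0.003 -0.001] op 0.126 gf 61.0 F [-13.3  -1.7  16.2]
```

Call:
apply_moves:
  moves:
    - {"jaw": 0, "offset": [-5, 0, -1.5], "rot": [0, 0, 0]}
    - {"jaw": 0, "offset": [-10, 0, 0], "rot": [0, 0, 0]}
    - {"jaw": 0, "offset": [-10, 0, 0], "rot": [0, 0, 0]}
    - {"jaw": 0, "offset": [-10, 0, 0], "rot": [0, 0, 0]}
    - {"jaw": 0, "offset": [-10, 0, 0], "rot": [0, 0, 0]}

```text
time_s: 41.7
eef_pos: [0.558, -0.07, 0.0219]
eef_rot: [-0.0, -0.074, 0.997, -0.0]
wrist_force: [-4.9, -1.2, 5.0]
opening: 0.13
grasp_force: 59.3
```

```bash
python3 -c "
from h import *
st()"
```

```text
t 41.7 deck [-130.5  -59.2] z 21.9 yyaw 98.5 tilt [-0.001 -0.   ] op 0.13 gf 59.3 F [-4.9 -1.2  5. ]
```

Call:
apply_moves:
  moves:
    - {"jaw": 0, "offset": [-8, 0, 0], "rot": [0, 0, 0]}
    - {"jaw": 0, "offset": [-8, 0, 0], "rot": [0, 0, 0]}
    - {"jaw": 0, "offset": [-8, 0, 0], "rot": [0, 0, 0]}
    - {"jaw": 0, "offset": [-3, 0, 0], "rot": [0, 0, 0]}
    - {"jaw": 0, "offset": [0, 0, 0], "rot": [0, 0, 0]}

```text
time_s: 42.32
eef_pos: [0.5849, -0.0661, 0.0219]
eef_rot: [0.0, -0.074, 0.997, -0.0]
wrist_force: [-2.6, -0.2, 2.5]
opening: 0.13
grasp_force: 59.0
```

Call:
apply_moves:
  moves:
    - {"jaw": 0, "offset": [-2, 0, 0], "rot": [0, 0, 0]}
    - {"jaw": 0, "offset": [-2, 0, 0], "rot": [0, 0, 0]}
    - {"jaw": 0, "offset": [-1, 0, 0], "rot": [0, 0, 0]}
    - {"jaw": 0, "offset": [-1, 0, 0], "rot": [0, 0, 0]}
    - {"jaw": 0, "offset": [0, 0, 0], "rot": [0, 0, 0]}

```text
time_s: 42.95
eef_pos: [0.5893, -0.0653, 0.0219]
eef_rot: [-0.001, -0.074, 0.997, 0.0]
wrist_force: [-8.3, -1.6, 7.4]
opening: 0.129
grasp_force: 59.7
```

```bash
python3 -c "
from h import *
st()"
```

```text
t 42.95 deck [-98.9 -59.2] z 21.9 yyaw 98.5 tilt [-0.002 -0.   ] op 0.129 gf 59.7 F [-8.3 -1.6  7.4]
```

Call:
apply_moves:
  moves:
    - {"jaw": 0, "offset": [-1, 0, 0], "rot": [0, 0, 0]}
    - {"jaw": 0, "offset": [-1, 0, 0], "rot": [0, 0, 0]}
    - {"jaw": 0, "offset": [-1, 0, 0], "rot": [0, 0, 0]}
    - {"jaw": 0, "offset": [0, 0, 0], "rot": [0, 0, 0]}
    - {"jaw": 0, "offset": [0, 0, 0], "rot": [0, 0, 0]}

```text
time_s: 43.58
eef_pos: [0.5893, -0.0653, 0.0219]
eef_rot: [-0.004, -0.075, 0.997, 0.0]
wrist_force: [-20.9, -3.6, 17.4]
opening: 0.131
grasp_force: 61.3
```

```bash
python3 - <<'E'
from h import *
st()
im,d=ctrl.camera('side')
C=cloud('side',d,d>0);D=np.array([todeck(c) for c in C]);P=np.c_[D,C[:,2]*1000]
k=(abs(C[:,2]-.044)<.006)&(abs(D[:,0]+100)<60)&(abs(D[:,1]+58)<12)&(D[:,0]<-70)
print(k.sum(),P[k].min(0),P[k].max(0))
E
```

```text
t 43.58 deck [-98.9 -59.1] z 21.9 yyaw 98.6 tilt [-0.009 -0.   ] op 0.131 gf 61.3 F [-20.9  -3.6  17.4]
27 [-113.7         -68.7          38.21313842] [-74.2        -46.7         49.79552601]
```

Call:
apply_moves:
  moves:
    - {"jaw": 0, "offset": [4, 0, 0], "rot": [0, 0, 0]}
    - {"jaw": 0.5, "offset": [0, 0, 0], "rot": [0, 0, 0]}
    - {"jaw": 0.5, "offset": [0, 0, 0], "rot": [0, 0, 0]}
    - {"jaw": 0.5, "offset": [0, 0, 0], "rot": [0, 0, 0]}
    - {"jaw": 0.5, "offset": [0, 0, -35], "rot": [0, 0, 0]}

```text
time_s: 44.25
eef_pos: [0.5868, -0.0645, 0.0542]
eef_rot: [-0.003, -0.074, 0.997, 0.001]
wrist_force: [0.8, -0.5, 0.9]
opening: 0.5
grasp_force: 0.0
```

Call:
apply_moves:
  moves:
    - {"jaw": 0.5, "offset": [0, 0, -35], "rot": [0, 0, 0]}
    - {"jaw": 0.5, "offset": [37.5, 29.5, 0], "rot": [0, 0, 0]}
    - {"jaw": 0.5, "offset": [37.5, 29.5, 0], "rot": [0, 0, 0]}
    - {"jaw": 0.5, "offset": [37.5, 29.5, 0], "rot": [0, 0, 0]}
    - {"jaw": 0.5, "offset": [37.5, 29.5, 0], "rot": [0, 0, 0]}

```text
time_s: 44.88
eef_pos: [0.4223, 0.0298, 0.0918]
eef_rot: [0.0, -0.074, 0.997, 0.0]
wrist_force: [0.2, 0.7, -0.5]
opening: 0.499
grasp_force: 0.0
```

Call:
apply_moves:
  moves:
    - {"jaw": 0.5, "offset": [0, 0, 0], "rot": [0, 0, 0]}
    - {"jaw": 0.5, "offset": [0, 0, 0], "rot": [0, 0, 0]}
    - {"jaw": 0.5, "offset": [0, 0, 0], "rot": [0, 0, 0]}
    - {"jaw": 0.5, "offset": [0, 0, 0], "rot": [0, 0, 0]}
    - {"jaw": 0.5, "offset": [0, 0, 0], "rot": [0, 0, 0]}

```text
time_s: 45.5
eef_pos: [0.4237, 0.0288, 0.0917]
eef_rot: [-0.0, -0.074, 0.997, 0.0]
wrist_force: [0.1, -0.3, -0.7]
opening: 0.495
grasp_force: 0.0
```

```bash
python3 - <<'E'
from h import *
st();tops('top10')
im,d=ctrl.camera('side');cv2.imwrite('pics/side10.png',cv2.resize(im[120:340,160:460,::-1],(800,587)))
C=cloud('side',d,d>0);D=np.array([todeck(c) for c in C]);P=np.c_[D,C[:,2]*1000]
for x0,y0 in((-90,-58),(-242,60)):
    k=(abs(C[:,2]-.044)<.006)&(abs(D[:,0]-x0)<40)&(abs(D[:,1]-y0)<12)&(D[:,0]<-70)
    print(k.sum(),P[k].min(0) if k.any() else '',P[k].max(0)if k.any() else '')
E
```

```text
t 45.5 deck [-248.7   58.4] z 91.7 yyaw 98.5 tilt [-0.  0.] op 0.495 gf 0.0 F [ 0.1 -0.3 -0.7]
top 0.056 189 [-47.9 -59.7] 54.3 [28. 50.] yaw -81.4
top 0.056 121 [-108.4   59.2] 55.4 [31. 29.] yaw 0.5
53 [-114.5         -66.7          38.60771619] [-70.2        -51.2         49.90728975]
92 [-262.4          48.7          38.28896562] [-208.           71.7          49.99856989]
```

View pics/side10.png

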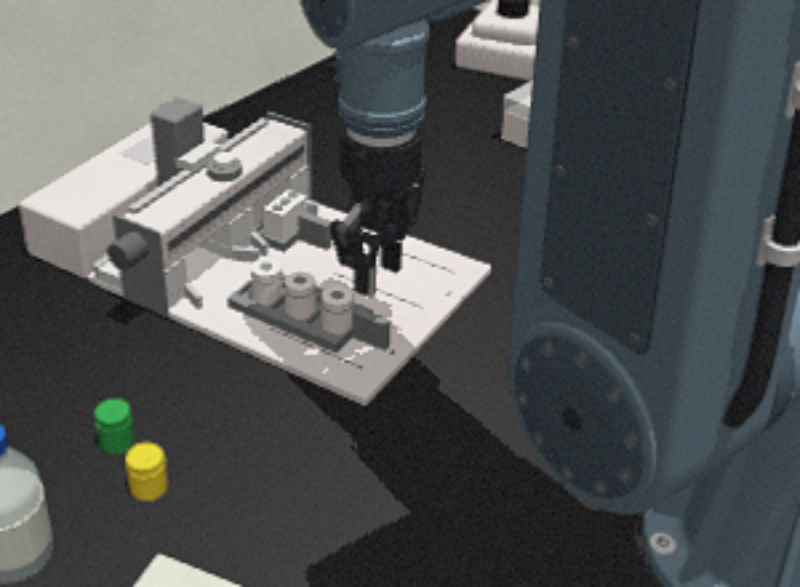

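The cartridge carrier is home: its near cartridge shows at (285,215) just before the beam. The pots stand at (265–337, 283–310), with the gripper over the pot carrier's bar at (375,330).

Call:
apply_moves:
  moves:
    - {"jaw": 0.5, "offset": [0, 0, 35], "rot": [0, 0, 0]}
    - {"jaw": 0.5, "offset": [0, 0, 35], "rot": [0, 0, 0]}
    - {"jaw": 0.5, "offset": [0, 0, 0], "rot": [0, 0, 0]}
    - {"jaw": 0, "offset": [0, 0, 0], "rot": [0, 0, 0]}
    - {"jaw": 0, "offset": [0, 0, 0], "rot": [0, 0, 0]}

```text
time_s: 46.22
eef_pos: [0.4247, 0.0289, 0.0234]
eef_rot: [0.001, -0.074, 0.997, -0.0]
wrist_force: [0.5, 0.7, -1.2]
opening: 0.131
grasp_force: 58.4
```

Call:
apply_moves:
  moves:
    - {"jaw": 0, "offset": [0, 0, 0], "rot": [0, 0, 0]}
    - {"jaw": 0, "offset": [0, 0, -1], "rot": [0, 0, 0]}
    - {"jaw": 0, "offset": [-5, 0, 0], "rot": [0, 0, 0]}
    - {"jaw": 0, "offset": [-10, 0, 0], "rot": [0, 0, 0]}
    - {"jaw": 0, "offset": [-10, 0, 0], "rot": [0, 0, 0]}

```text
time_s: 46.85
eef_pos: [0.4464, 0.0328, 0.0233]
eef_rot: [-0.002, -0.075, 0.997, 0.0]
wrist_force: [-12.8, -2.1, 18.4]
opening: 0.129
grasp_force: 61.3
```

Call:
apply_moves:
  moves:
    - {"jaw": 0, "offset": [-10, 0, 0], "rot": [0, 0, 0]}
    - {"jaw": 0, "offset": [-10, 0, 0], "rot": [0, 0, 0]}
    - {"jaw": 0, "offset": [-10, 0, 0], "rot": [0, 0, 0]}
    - {"jaw": 0, "offset": [-10, 0, 0], "rot": [0, 0, 0]}
    - {"jaw": 0, "offset": [-10, 0, 0], "rot": [0, 0, 0]}

```text
time_s: 47.48
eef_pos: [0.496, 0.0402, 0.0234]
eef_rot: [-0.002, -0.075, 0.997, -0.0]
wrist_force: [-11.1, -1.3, 15.7]
opening: 0.126
grasp_force: 60.9
```

```bash
python3 -c "
from h import *
st()"
```

```text
t 47.48 deck [-175.5   59. ] z 23.4 yyaw 98.6 tilt [-0.004 -0.   ] op 0.126 gf 60.9 F [-11.1  -1.3  15.7]
```

Call:
apply_moves:
  moves:
    - {"jaw": 0, "offset": [-8, 0, -1], "rot": [0, 0, 0]}
    - {"jaw": 0, "offset": [-10, 0, 0], "rot": [0, 0, 0]}
    - {"jaw": 0, "offset": [-10, 0, 0], "rot": [0, 0, 0]}
    - {"jaw": 0, "offset": [-10, 0, 0], "rot": [0, 0, 0]}
    - {"jaw": 0, "offset": [-10, 0, 0], "rot": [0, 0, 0]}

```text
time_s: 48.1
eef_pos: [0.5456, 0.0475, 0.0236]
eef_rot: [-0.0, -0.074, 0.997, 0.0]
wrist_force: [-1.6, -0.2, -1.4]
opening: 0.125
grasp_force: 58.6
```

Call:
apply_moves:
  moves:
    - {"jaw": 0, "offset": [-8, 0, 0], "rot": [0, 0, 0]}
    - {"jaw": 0, "offset": [-8, 0, 0], "rot": [0, 0, 0]}
    - {"jaw": 0, "offset": [-6, 0, 0], "rot": [0, 0, 0]}
    - {"jaw": 0, "offset": [-3, 0, 0], "rot": [0, 0, 0]}
    - {"jaw": 0, "offset": [0, 0, 0], "rot": [0, 0, 0]}

```text
time_s: 48.72
eef_pos: [0.5702, 0.0511, 0.0238]
eef_rot: [0.0, -0.074, 0.997, -0.0]
wrist_force: [0.2, -1.3, -2.3]
opening: 0.128
grasp_force: 58.4
```

```bash
python3 -c "
from h import *
st()"
```

```text
t 48.73 deck [-100.5   58.8] z 23.8 yyaw 98.5 tilt [0.001 0.   ] op 0.128 gf 58.4 F [ 0.2 -1.3 -2.3]
```

Call:
apply_moves:
  moves:
    - {"jaw": 0, "offset": [-1, 0, 0], "rot": [0, 0, 0]}
    - {"jaw": 0, "offset": [-1, 0, 0], "rot": [0, 0, 0]}
    - {"jaw": 0, "offset": [-1, 0, 0], "rot": [0, 0, 0]}
    - {"jaw": 0, "offset": [-1, 0, 0], "rot": [0, 0, 0]}
    - {"jaw": 0, "offset": [0, 0, 0], "rot": [0, 0, 0]}

```text
time_s: 49.35
eef_pos: [0.5738, 0.0516, 0.0238]
eef_rot: [0.0, -0.074, 0.997, -0.0]
wrist_force: [-0.9, -0.5, -1.8]
opening: 0.123
grasp_force: 58.5
```

Call:
apply_moves:
  moves:
    - {"jaw": 0, "offset": [-1, 0, 0], "rot": [0, 0, 0]}
    - {"jaw": 0, "offset": [-1, 0, 0], "rot": [0, 0, 0]}
    - {"jaw": 0, "offset": [0, 0, 0], "rot": [0, 0, 0]}
    - {"jaw": 0, "offset": [0, 0, 0], "rot": [0, 0, 0]}
    - {"jaw": 0, "offset": [0, 0, 0], "rot": [0, 0, 0]}

```text
time_s: 49.98
eef_pos: [0.5745, 0.0518, 0.0235]
eef_rot: [-0.001, -0.074, 0.997, -0.0]
wrist_force: [-6.0, -0.8, 1.1]
opening: 0.125
grasp_force: 59.0
```

```bash
python3 -c "
from h import *
st()"
```

```text
t 49.98 deck [-96.2  58.9] z 23.5 yyaw 98.5 tilt [-0.003 -0.   ] op 0.125 gf 59.0 F [-6.  -0.8  1.1]
```

Call:
apply_moves:
  moves:
    - {"jaw": 0, "offset": [-1, 0, 0], "rot": [0, 0, 0]}
    - {"jaw": 0, "offset": [-1, 0, 0], "rot": [0, 0, 0]}
    - {"jaw": 0, "offset": [0, 0, 0], "rot": [0, 0, 0]}
    - {"jaw": 0, "offset": [3, 0, 0], "rot": [0, 0, 0]}
    - {"jaw": 0.4, "offset": [0, 0, 0], "rot": [0, 0, 0]}

```text
time_s: 50.6
eef_pos: [0.5754, 0.0518, 0.0242]
eef_rot: [0.001, -0.074, 0.997, -0.0]
wrist_force: [-0.6, 0.2, -0.2]
opening: 0.329
grasp_force: 0.0
```

Call:
apply_moves:
  moves:
    - {"jaw": 0.4, "offset": [0, 0, 0], "rot": [0, 0, 0]}
    - {"jaw": 0.4, "offset": [0, 0, 0], "rot": [0, 0, 0]}
    - {"jaw": 0.4, "offset": [0, 0, -35], "rot": [0, 0, 0]}
    - {"jaw": 0.4, "offset": [0, 0, -60], "rot": [0, 0, 0]}
    - {"jaw": 0, "offset": [0, 0, -62], "rot": [0, 0, 0]}

```text
time_s: 51.22
eef_pos: [0.5743, 0.0519, 0.1821]
eef_rot: [-0.0, -0.074, 0.997, 0.0]
wrist_force: [0.3, -0.3, -0.2]
opening: 0.2
grasp_force: 0.0
```

```bash
python3 - <<'E'
from h import *
st();tops()
im,d=ctrl.camera('side');cv2.imwrite('pics/side11.png',cv2.resize(im[120:340,160:460,::-1],(800,587)))
C=cloud('side',d,d>0);D=np.array([todeck(c) for c in C]);P=np.c_[D,C[:,2]*1000]
for x0,y0 in((-90,-58),(-90,60)):
    k=(abs(C[:,2]-.044)<.006)&(abs(D[:,0]-x0)<40)&(abs(D[:,1]-y0)<12)&(D[:,0]<-70)
    print(k.sum(),P[k].min(0) if k.any() else '',P[k].max(0)if k.any() else '')
k=(abs(D[:,0]+10)<14)&(abs(D[:,1])<14)&(C[:,2]>.1)&(C[:,2]<.15);print('button',k.sum(),np.percentile(C[k][:,2],[50,80,90,98]))
E
```

```text
t 51.23 deck [-96.3  58.9] z 182.1 yyaw 98.5 tilt [-0.001  0.   ] op 0.2 gf 0.0 F [ 0.3 -0.3 -0.2]
carrier [-192.8  149.3] [145. 168.] 90.0
top 0.056 193 [-48.1 -59.6] 54.2 [28. 50.] yaw -80.6
47 [-111.2         -64.2          38.43232361] [-71.1        -50.5         49.83471831]
57 [-112.7          48.8          38.00592979] [-71.8        65.9        49.9692707]
button 62 [0.12868009 0.13282369 0.13383012 0.13540919]
```

View pics/side11.png

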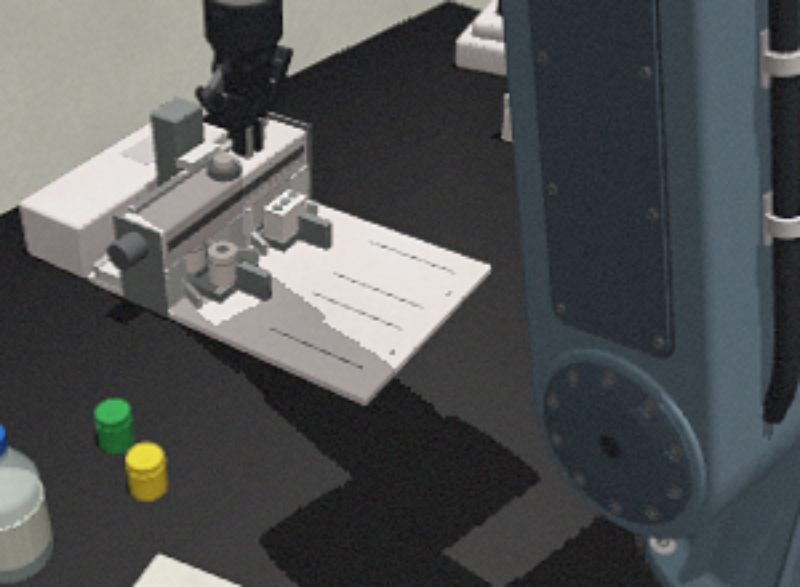

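Both carriers are home, with their grip bars at (255,275) and (318,230) in matching places. The start button is at (225,165), top about 134 mm up.

Call:
apply_moves:
  moves:
    - {"jaw": 0, "offset": [-42.5, -29, 0], "rot": [0, 0, 0]}
    - {"jaw": 0, "offset": [-42.5, -29, 0], "rot": [0, 0, 0]}
    - {"jaw": 0, "offset": [0, 0, 0], "rot": [0, 0, 0]}
    - {"jaw": 0, "offset": [0, 0, 0], "rot": [0, 0, 0]}
    - {"jaw": 0, "offset": [0, 0, 0], "rot": [0, 0, 0]}

```text
time_s: 51.95
eef_pos: [0.6665, 0.0077, 0.1807]
eef_rot: [-0.0, -0.075, 0.997, 0.0]
wrist_force: [-0.2, -0.5, 0.5]
opening: -0.0
grasp_force: 0.0
```

Call:
apply_moves:
  moves:
    - {"jaw": 0, "offset": [0, 0, 20], "rot": [0, 0, 0]}
    - {"jaw": 0, "offset": [0, 0, 20], "rot": [0, 0, 0]}
    - {"jaw": 0, "offset": [0, 0, 4], "rot": [0, 0, 0]}
    - {"jaw": 0, "offset": [0, 0, 0], "rot": [0, 0, 0]}
    - {"jaw": 0, "offset": [0, 0, 0], "rot": [0, 0, 0]}

```text
time_s: 52.58
eef_pos: [0.6678, 0.0069, 0.1374]
eef_rot: [0.001, -0.074, 0.997, -0.0]
wrist_force: [-1.2, -0.3, 0.6]
opening: 0.001
grasp_force: 0.0
```

```bash
python3 -c "
from h import *
st()"
```

```text
t 52.58 deck [-10.5   0.7] z 137.4 yyaw 98.5 tilt [ 0.001 -0.   ] op 0.001 gf 0.0 F [-1.2 -0.3  0.6]
```

Call:
apply_moves:
  moves:
    - {"jaw": 0, "offset": [0, 0, 2], "rot": [0, 0, 0]}
    - {"jaw": 0, "offset": [0, 0, 2], "rot": [0, 0, 0]}
    - {"jaw": 0, "offset": [0, 0, 2], "rot": [0, 0, 0]}
    - {"jaw": 0, "offset": [0, 0, 2], "rot": [0, 0, 0]}
    - {"jaw": 0, "offset": [0, 0, 0], "rot": [0, 0, 0]}

```text
time_s: 53.2
eef_pos: [0.6676, 0.007, 0.1291]
eef_rot: [0.0, -0.074, 0.997, -0.0]
wrist_force: [-1.1, -0.4, 3.1]
opening: -0.0
grasp_force: 1.8
```

Call:
apply_moves:
  moves:
    - {"jaw": 0, "offset": [0, 0, 1], "rot": [0, 0, 0]}
    - {"jaw": 0, "offset": [0, 0, 1], "rot": [0, 0, 0]}
    - {"jaw": 0, "offset": [0, 0, 0], "rot": [0, 0, 0]}
    - {"jaw": 0, "offset": [0, 0, 0], "rot": [0, 0, 0]}
    - {"jaw": 0, "offset": [0, 0, 0], "rot": [0, 0, 0]}

```text
time_s: 53.82
eef_pos: [0.6676, 0.007, 0.1271]
eef_rot: [0.0, -0.074, 0.997, -0.0]
wrist_force: [-0.1, -0.6, 4.7]
opening: 0.005
grasp_force: 2.6
```

Call:
apply_moves:
  moves:
    - {"jaw": 0, "offset": [0, 0, 1], "rot": [0, 0, 0]}
    - {"jaw": 0, "offset": [0, 0, 1], "rot": [0, 0, 0]}
    - {"jaw": 0, "offset": [0, 0, 1], "rot": [0, 0, 0]}
    - {"jaw": 0, "offset": [0, 0, 0], "rot": [0, 0, 0]}
    - {"jaw": 0, "offset": [0, 0, 0], "rot": [0, 0, 0]}

```text
time_s: 54.45
eef_pos: [0.6677, 0.007, 0.1269]
eef_rot: [0.001, -0.075, 0.997, -0.0]
wrist_force: [-8.0, 0.9, 18.9]
opening: -0.002
grasp_force: 9.7
```

Bottomed out at 19 N. Now I lift clear and check.

Call:
apply_moves:
  moves:
    - {"jaw": 0, "offset": [0, 0, -3], "rot": [0, 0, 0]}
    - {"jaw": 0, "offset": [0, 0, -20], "rot": [0, 0, 0]}
    - {"jaw": 0, "offset": [0, 0, -60], "rot": [0, 0, 0]}
    - {"jaw": 0, "offset": [60, 0, 0], "rot": [0, 0, 0]}
    - {"jaw": 0, "offset": [60, 0, 0], "rot": [0, 0, 0]}

```text
time_s: 55.08
eef_pos: [0.5478, -0.011, 0.208]
eef_rot: [0.001, -0.075, 0.997, -0.0]
wrist_force: [-1.0, -1.4, 1.0]
opening: -0.001
grasp_force: 0.0
```

Call:
apply_moves:
  moves:
    - {"jaw": 0, "offset": [60, 0, 0], "rot": [0, 0, 0]}
    - {"jaw": 0, "offset": [20, -55, 0], "rot": [0, 0, 0]}
    - {"jaw": 0, "offset": [0, -60, 0], "rot": [0, 0, 0]}
    - {"jaw": 0, "offset": [0, -60, 0], "rot": [0, 0, 0]}
    - {"jaw": 0, "offset": [0, -60, 0], "rot": [0, 0, 0]}

```text
time_s: 55.7
eef_pos: [0.5043, -0.2568, 0.2074]
eef_rot: [0.0, -0.074, 0.997, 0.0]
wrist_force: [0.9, 0.3, 0.9]
opening: -0.001
grasp_force: 0.0
```

Call:
apply_moves:
  moves:
    - {"jaw": 0, "offset": [0, 0, 0], "rot": [0, 0, 0]}
    - {"jaw": 0, "offset": [0, 0, 0], "rot": [0, 0, 0]}
    - {"jaw": 0, "offset": [0, 0, 0], "rot": [0, 0, 0]}
    - {"jaw": 0, "offset": [0, 0, 0], "rot": [0, 0, 0]}
    - {"jaw": 0, "offset": [0, 0, 0], "rot": [0, 0, 0]}

```text
time_s: 56.32
eef_pos: [0.5045, -0.2542, 0.207]
eef_rot: [0.0, -0.075, 0.997, -0.0]
wrist_force: [-0.1, -0.1, 0.1]
opening: 0.001
grasp_force: 0.0
```

```bash
python3 - <<'E'
from h import *
st();tops()
im,d=ctrl.camera('side');cv2.imwrite('pics/side12.png',cv2.resize(im[120:340,160:460,::-1],(800,587)))
C=cloud('side',d,d>0);D=np.array([todeck(c) for c in C]);P=np.c_[D,C[:,2]*1000]
for x0,y0 in((-90,-58),(-90,60)):
    k=(abs(C[:,2]-.044)<.006)&(abs(D[:,0]-x0)<40)&(abs(D[:,1]-y0)<12)&(D[:,0]<-70)
    print(k.sum(),P[k].min(0) if k.any() else '',P[k].max(0)if k.any() else '')
k=(abs(D[:,0]+10)<14)&(abs(D[:,1])<14)&(C[:,2]>.1)&(C[:,2]<.15);print('button',k.sum(),np.percentile(C[k][:,2],[50,80,90,98]))
E
```

```text
t 56.33 deck [-210.6 -233.5] z 207.0 yyaw 98.6 tilt [ 0. -0.] op 0.001 gf 0.0 F [-0.1 -0.1  0.1]
top 0.056 193 [-48.3 -59.5] 54.4 [29. 50.] yaw -80.5
top 0.056 117 [-50.1  65.3] 55.5 [31. 31.] yaw -75.4
52 [-111.4         -66.4          38.12097239] [-70.3        -51.6         49.94889088]
62 [-114.2          56.5          38.17252741] [-72.8         71.7         49.90351066]
button 70 [0.12781867 0.13264353 0.13328131 0.13525516]
```

View pics/side12.png

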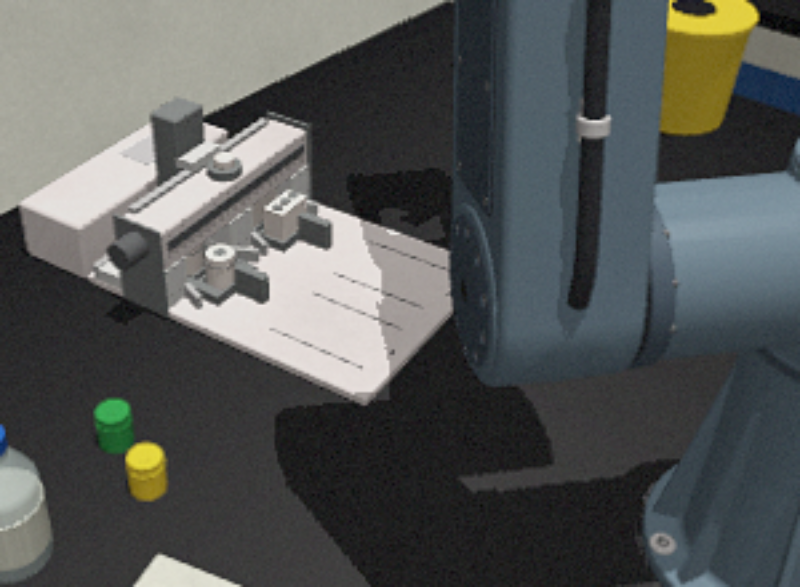

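The start button at (225,165) is up again. The pot carrier was nudged sideways: its bar is at (253,283) and the pot's y went from 59 to 65 mm. I'll measure it and reseat it.

```bash
python3 - <<'E'
from h import *
for c in('top','side'):
    im,d=ctrl.camera(c)
    C=cloud(c,d,d>0);D=(C[:,:2]-O)@np.c_[EX,EY]*1000;z=C[:,2]*1000
    for y0 in(-60,62):
        k=(abs(z-47)<3)&(D[:,0]>-125)&(D[:,0]<-68)&(abs(D[:,1]-y0)<20)
        B=D[k]
        f=np.polyfit(B[:,0],B[:,1],1);print(c,y0,k.sum(),'bar x',B[:,0].min().round(1),B[:,0].max().round(1),'y@-92',np.polyval(f,-92).round(1),'y@-112',np.polyval(f,-112).round(1),'slopedeg',np.degrees(f[0]).round(1))
        # carrier rim z 24, plate edges
        k=(abs(z-24)<3)&(D[:,0]>-74)&(D[:,0]<-45)&(abs(D[:,1]-y0)<45);B=D[k]
        for lo in(-70,-65,-60,-55):
            q=B[abs(B[:,0]-lo)<3]
            if len(q): print('   rim',lo,q[:,1].min().round(1),q[:,1].max().round(1))
E
```

```text
top -60 60 bar x -112.1 -70.2 y@-92 -58.6 y@-112 -58.6 slopedeg 0.2
   rim -70 -93.5 -23.6
   rim -65 -93.5 -24.2
   rim -60 -92.8 -25.0
   rim -55 -93.3 -23.9
top 62 54 bar x -112.3 -70.2 y@-92 64.4 y@-112 65.1 slopedeg -2.1
   rim -70 31.1 97.8
   rim -65 30.7 96.9
   rim -60 29.9 98.9
   rim -55 29.0 98.3
side -60 34 bar x -111.4 -69.2 y@-92 -57.5 y@-112 -57.1 slopedeg -1.1
   rim -70 -56.0 -25.2
   rim -65 -58.4 -25.8
   rim -60 -66.9 -24.5
   rim -55 -40.1 -25.8
side 62 41 bar x -113.4 -71.6 y@-92 65.3 y@-112 65.7 slopedeg -1.2
   rim -70 68.2 98.7
   rim -65 26.2 98.7
   rim -60 29.7 97.7
   rim -55 28.7 98.0
```

The pot carrier is only turned about 2° about its home position. Its origin is at y ≈ 60–61 mm and its bar end at x = -112 mm, like the other carrier, so it is within all the limits. Handing in.

```bash
python3 -c "
from bench import ctrl
print(ctrl.hand_in())"
```

```text
the job is handed in; nothing more can be done
None
```

The job is handed in at about 57 s (no verdict was returned): both loaded carriers are home, though the pot carrier ended turned about 2° and four of the six containers were hidden under the beam at my last check; the start button was pressed fully and is up again, and I moved none of the bystanders.

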